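Turn a weight over in its inspection case

ROBOT

A 6-joint arm with a two-finger parallel gripper is mounted at the origin on a cart in front of the work surface, level with it; the furniture and walls round the work are solid. World frame = base frame: x ahead of the robot, y to its left, z up, the work surface at z = 0. Lengths are in m, angles in rad, forces in N, time in s.
With the tool pointing down it reaches from about 0.3 to 0.775 m from the base axis. Payload 14.6 kg.
Tool frame: the origin (TCP) lies on the centre line of the jaws, within the pads' length; the fingertips stand ctrl.tcp_to_tips ahead of it and the grasp point (between the pads) lies 2 mm behind it (ctrl.tcp_to_tips is the distance from the TCP to the fingertips, in m); z points along the fingers, y is the line along which they close (so a half turn about z gives the same grasp; the last joint's range is limited). The gripper opens to 94 mm and grips with 3 to 60 N. Pads are 16 mm wide; open, the fingers measure 119 mm over their backs; the gripper's body (75 mm by 177 mm) begins 78 mm behind the grasp point.
Start: joints at [1.192, 0.3, 1.521, -0, 1.321, -0.067], TCP at [0.169, 0.523, 0.222] pointing down, gripper open.
Joint ranges: [-3.03, 3.03], [-0.79, 2.21], [0.23, 2.52], [-1.04, 4.18], [0, 3.07], [-2.55, 2.55]. Speed limits (rad/s): [2.22, 2.22, 2.57, 3.14, 3.14, 3.14].

INTERFACE

Orientations are given as [roll, pitch, yaw] about the fixed x, y, z axes, in that order (R = Rz(yaw) Ry(pitch) Rx(roll)).
In Python, from station import telemetry, viewer, hand_in, ctrl gives the robot as it stands.
- The arm moves only by the tool step_arm, never from a script. Its argument "plan" is a list of rows, each an object of numbers: "dx", "dy", "dz": the shift along the tool's x, y, z scaled (see below); "rx", "ry", "rz": the turn, a rotation vector about the tool's x, y, z scaled (see below); "claw": the closure, from 0 (fully open) to 1 (shut). In form: [{"dx": .., "dy": .., "dz": .., "rx": .., "ry": .., "rz": .., "claw": ..}, ...]. A call has 1 to 10 rows; each row shifts and turns the commanded pose from where the row before left it, along the tool's axes as they then stand; what a row does not reach is not made up. The controller multiplies each number of a shift by 0.1 m and each number of a turn by 90 degrees. A row lasts 1/10 s, in which the tool goes at most 50 mm and 8.59 degrees, less where a joint would pass 70% of its speed; a pose out of reach is approached as far as the arm can. A call with a number of a shift or a turn outside -1 to 1 is refused whole. A call with a gripper value outside its range is refused whole. The fingers move at their own pace and stop on an object; "grip_force" is the grip in N (left out, the last holds). Time passes only in rows, so rows that do not move let the fingers close. It gives the time, the measured TCP pose, the force, the opening and the grip force at its end, in the units of the state.
- telemetry.get_obs(): the state, without advancing time (a new reading comes with each control period).
- viewer.camera(name): name is "side" or "top"; returns a dict with "img" (400x640x3 uint8, red, green, blue), "z_map" (400x640 float32, m along the optical axis (not along the pixel's ray), 0 where there is no reading), "fx", "fy", "cx", "cy" (pixels), "R" (3x3) and "t" (3): a world point X has camera coordinates R X + t. Camera axes: x right, y down, z forward; pixel columns grow to the right and rows downward; lengths in m; the calibration is good to about 2 mm. A picture is of the moment at which its call begins.
- hand_in(): hands the job in; it is judged then, once.
Trained networks look in a picture, given as the dict that the camera call returned (one of the last four; its "shot" number tells which), for a name from the list of things; names that differ only in an ending like _2 or _b are one class to them, and where a whole thing is asked for, a point or a joint stands for the part that bears it (a point fixed in the world has none). Each returns a list of dicts, best first, with "score" (0 to 1); they miss things now and then, are a little off and sometimes report something else, mostly with a low value. They report only what shows in the picture. A call takes as long as a camera call.
- viewer.recognise(target, picture): "rect" ([left, top, right, bottom] in pixels, round what is visible of it).
The state is a dict: "time_s": time; "qpos": joint angles; "joint_vel": joint speeds; "tau": joint torques, N m; "ee_pos": TCP position; "eef_rot": TCP orientation; "force": force on the tool from outside, world axes, zero at the start; "moment": the same for the moment, N m; "grip_width": finger opening in m; "grip_force": force on a finger pad.
Only numpy, scipy, OpenCV 4.12 (cv2) and the standard library are available. Lean on these libraries where they do the work, as an engineer would, in place of code of your own. Each camera call takes 0.05 s, during which the arm holds its last target. There are 200 camera calls.

TASK

Stand the middle-sized of the three brass weights in the round recess of the open inspection case, shut the lid over it, then turn the whole case over so that it lies flat on the white tile, lid down and still shut, with the weight's underside on view through the clear base. The case should sit well within the tile; leave the other two weights, the small beaker, the dropper bottle and the dark jar where they stand.

Things in the scene. Friction and masses are not known exactly. Their poses are not given: they have to be found in the camera images.
- case: Small inspection case, loose, about 0.24 kg: 54 (x) x 60 (y) x 52 (z) mm when shut. Origin at the centre of the base's underside, z up from base to lid, hinge line along y on the +x side. The base is a clear plastic block 54 x 60 x 26 mm with a flat top. The shut case has flat sides and stands steadily on any of them.
- lid_edge (a point): Middle of the outer top edge of the grey lid at its free side, opposite the hinge: 54 mm out from the hinge line and 26 mm above it when shut. The lid is a box 54 x 59 x 26 mm, flush with the base but for 0.5 mm at the two ends, hollow (thick-walled, inner space 33 x 28 mm, the inmost 8 of its 22 mm narrowed in steps to 22 x 19 mm, which keeps the weight from toppling). Moves with the lid.
- case_center (a point): Centre of the shut case: 26 mm above the case's underside; axes as the case.
- case_recess (a point): Centre of the floor of the round recess in the top of the base (26 mm diameter, 7 mm deep), 19 mm above the case's underside; axes as the case.
- case_inside (a point): Where the middle of an enclosed weight lies: 33.5 mm above the case's underside.
- case_window (a point): Centre of the case's clear underside; on top when the case is turned over.
- case_hinge (a point): Middle of the hinge line: x = +27 mm, z = 26 mm in the case's frame. The lid's free edge is 54 mm from it.
- case_lid (a joint): Opening angle of the lid, rad: 0 shut, 1.57 standing upright, stop at 2.0. The hinge is stiff (about 0.7 N at the lid's free edge moves it), so the lid stays where it is left, also hanging; it has no latch, so the case must not be carried by the lid alone.
- stand_base (a point): Middle of the near lower edge of the fixed retort stand's black base (about 0.11 m wide, 0.17 m deep). Its tall rod, with arms and glass funnels to either side, rises some 80 mm behind this edge: an arm leaning that way hits it.
- tile_center (a point): Centre of the top face of the square white ceramic tile, 130 x 130 x 5 mm, fixed to the counter; axes along its edges.
- middle_center (a point): Middle-sized brass weight, the one to be used: 20 mm diameter body, 27 mm high with its narrower knob, 0.05 kg, standing loose; centre, half-way up (13.5 mm).
- large_center (a point): Large brass weight, 25 mm diameter, 34 mm high, loose; centre, half-way up. Leave alone.
- small_center (a point): Small brass weight, 16 mm diameter, 22 mm high, loose; centre, half-way up. Leave alone.
- beaker_center (a point): Small glass beaker, 44 mm diameter, 54 mm high, loose; centre, half-way up. Leave alone.
- dropper_center (a point): Dropper bottle, dark glass with black rubber teat, 37 mm diameter, 101 mm high, loose; centre, half-way up. Leave alone.
- jar_center (a point): Dark brown jar with black cap, 50 mm diameter, 92 mm high, loose; centre, half-way up. Leave alone.

How it is judged:
On the way, in this order (a step that is already met when the one before it is completed fails the run):
1. the middle-sized weight stands in the recess of the open case (distance between middle_center and case_inside below 0.01 m and angle between each of middle_center, case_center's own z axis and vertical below 0.25 rad and value of joint case_lid above 0.3 rad), for 0.2 s.
2. the lid is shut over it, the case still standing on its base (distance between middle_center and case_inside below 0.01 m and value of joint case_lid below 0.07 rad and angle between case_center's own z axis and vertical below 0.25 rad), for 0.2 s.
3. the shut case, with the weight in it, is turned over (distance between middle_center and case_inside below 0.01 m and value of joint case_lid below 0.12 rad and angle between case_center's own z axis and vertical above 2.9 rad), for 0.2 s.
At the end, for the whole second after the job is handed in: The case lies flat and upside down on the tile (within 0.09 rad; clear underside 49 to 55 mm above it), centre within 35 mm of the tile centre, lid shut (under 0.07 rad), the middle-sized weight inside (within 10 mm of the inside point) and upside down (within 0.74 rad), all at rest (distance between middle_center and case_inside below 0.01 m and value of joint case_lid below 0.07 rad and angle between middle_center's own z axis and vertical above 2.4 rad and angle between case_center's own z axis and vertical above 3.05 rad and z of case_window in the frame of tile_center between 0.049 and 0.055 m and horizontal distance between case_center and tile_center below 0.035 m and linear speed of case below 0.02 m/s and angular speed of case below 0.2 rad/s); the robot touches nothing.
It fails at once if the large weight is moved more than 25 mm or tipped (distance of large_center from where it was at the start of the episode above 0.025 m or angle between large_center's own z axis and vertical above 0.5 rad).
It fails at once if the small weight is moved more than 25 mm or tipped (distance of small_center from where it was at the start of the episode above 0.025 m or angle between small_center's own z axis and vertical above 0.5 rad).
It fails at once if the beaker is moved more than 25 mm or tipped (distance of beaker_center from where it was at the start of the episode above 0.025 m or angle between beaker_center's own z axis and vertical above 0.5 rad).
It fails at once if the dropper bottle is moved more than 25 mm or tipped (distance of dropper_center from where it was at the start of the episode above 0.025 m or angle between dropper_center's own z axis and vertical above 0.5 rad).
It fails at once if the dark jar is moved more than 25 mm or tipped (distance of jar_center from where it was at the start of the episode above 0.025 m or angle between jar_center's own z axis and vertical above 0.5 rad).
It also fails if it takes over 72 s, if anything falls off the work surface, if the arm or the gripper's body presses on something with over 40 N, if the wrist force passes 120 N, or if a joint passes its speed limit or range.

## Working session

There is one attempt and no reset: what is moved stays moved. The work goes in short steps, Python scripts to look and compute and a tool call to move; the robot and the scene stay as the last step left them, time stands still between calls to the robot, and variables do not carry over. Pictures are saved under pics/ and viewed, at most 10 in all, crops included, and the job is handed in when it is done.

Besides the shell and the picture viewer there is one more tool, called after "Call:" as name(argument=value, ...) on one line, values as JSON. step_arm: Moves the arm, as the interface text tells. Shifts and turns lie within -1 to 1; 1 stands for 0.1 m of shift or 90 degrees of turn. Its arguments: {"type":"object","properties":{"plan":{"type":"array"},"grip_force":{"type":"number"}},"required":["plan"]}

```bash
mkdir -p pics; ls; cat > h.py <<'E'
import numpy as np, cv2
from station import telemetry, viewer, hand_in, ctrl
def pts(c):
    z=c["z_map"]; v,u=np.mgrid[:z.shape[0],:z.shape[1]]
    P=np.stack([(u-c["cx"])/c["fx"]*z,(v-c["cy"])/c["fy"]*z,z],-1)
    W=(P-np.array(c["t"]))@np.array(c["R"]); W[z==0]=np.nan
    return W
def save(c,n,box=None,s=1):
    im=c["img"][...,::-1]
    if box: im=im[box[1]:box[3],box[0]:box[2]]
    cv2.imwrite("pics/"+n,cv2.resize(im,None,fx=s,fy=s,interpolation=cv2.INTER_CUBIC))
E
python3 - <<'E'
from h import *
np.set_printoptions(precision=4,suppress=True)
print(ctrl.tcp_to_tips); o=telemetry.get_obs(); print(o)
ims=[]
for n in ["top","side"]:
    c=viewer.camera(n); save(c,n+"0.png"); W=pts(c); np.savez("pics/"+n,W=W,img=c["img"])
    print(n,c["fx"],-np.array(c["R"]).T@c["t"])
    for t in ["case","lid_edge","tile_center","middle_center","large_center","small_center","beaker_center","dropper_center","jar_center","stand_base"]:
        for r in viewer.recognise(t,c)[:2]:
            b=np.array(r["rect"]).astype(int); w=W[b[1]:b[3]+1,b[0]:b[2]+1].reshape(-1,3)
            cc=W[(b[1]+b[3])//2,(b[0]+b[2])//2]
            print(t,round(r["score"],2),b,cc,np.nanmax(w[:,2]))
E
```

```text
pics
0.017
{'time_s': 0.0, 'qpos': array([ 1.1924,  0.3005,  1.5216, -0.    ,  1.3207, -0.0666]), 'joint_vel': array([-0.0003, -0.0001,  0.0003, -0.0013, -0.0006, -0.0005]), 'tau': array([ -0.0005, -53.1805, -35.2723,   0.0708,   0.0246,  -0.0002]), 'ee_pos': array([0.1686, 0.5233, 0.2219]), 'eef_rot': array([-3.1404, -0.0001,  2.8298]), 'force': array([0.0163, 0.1919, 0.0205]), 'moment': array([ 0.02  ,  0.0309, -0.0113]), 'grip_force': 0.0, 'grip_width': 0.0942230381937338}
top 450.77538171830935 [ 0.4207 -0.0369  1.2263]
case 0.78 [336 195 376 221] [ 0.4763 -0.1518  0.0142] 0.08574888941700425
lid_edge 0.73 [359 200 377 224] [ 0.4633 -0.1764  0.0776] 0.08574888941700425
tile_center 0.76 [397 194 457 246] [ 0.4451 -0.3449  0.0039] 0.015428146211842507
middle_center 0.6 [240 228 251 234] [0.4135 0.1446 0.0222] 0.03205801430028292
large_center 0.52 [208 219 215 228] [0.4343 0.2337 0.0306] 0.03654290071239168
beaker_center 0.83 [225 155 244 173] [0.596  0.1805 0.0029] 0.05891649839129793
beaker_center 0.59 [273 231 288 242] [0.4018 0.0463 0.0912] 0.10477585581048021
dropper_center 0.69 [272 232 285 244] [0.397  0.0505 0.1001] 0.10477585581048021
dropper_center 0.47 [339 196 377 222] [ 0.4734 -0.1566  0.0207] 0.08574888941700425
jar_center 0.77 [357 139 376 159] [ 0.623  -0.1704  0.0919] 0.0983008465790983
jar_center 0.44 [270 231 284 242] [0.402  0.0527 0.1048] 0.10477585581048021Traceback (most recent call last):
  File "<stdin>", line 9, in <module>
ValueError: it knows: beaker_center, case, case_center, case_hinge, case_inside, case_lid, case_recess, case_window, dropper_center, jar_center, large_center, lid_edge, middle_center, small_center, tile_center
```

```bash
python3 - <<'E'
from h import *
np.set_printoptions(precision=4,suppress=True)
c=viewer.camera("side"); W=pts(c); save(c,"side0.png")
print(-np.array(c["R"]).T@c["t"],np.array(c["R"])[2])
for t in ["case","lid_edge","tile_center","middle_center","large_center","small_center","beaker_center","dropper_center","jar_center"]:
        for r in viewer.recognise(t,c)[:2]:
            b=np.array(r["rect"]).astype(int); w=W[b[1]:b[3]+1,b[0]:b[2]+1].reshape(-1,3)
            print(t,round(r["score"],2),b,W[(b[1]+b[3])//2,(b[0]+b[2])//2],np.nanmax(w[:,2]))
a=cv2.imread("pics/top0.png")[90:290,170:490]; cv2.imwrite("pics/topc.png",cv2.resize(a,None,fx=2.5,fy=2.5,interpolation=cv2.INTER_CUBIC))
E
```

```text
[ 0.3018 -0.7745  0.7594] [ 0.2159  0.6989 -0.6819]
case 0.67 [300 236 335 266] [ 0.4606 -0.1928  0.0668] 0.0829764993439501
lid_edge 0.76 [304 239 335 263] [ 0.4641 -0.1946  0.0677] 0.0829764993439501
lid_edge 0.3 [288 298 386 385] [ 0.4503 -0.3534  0.0038] 0.009708611812894872
tile_center 0.59 [289 297 384 386] [ 0.4483 -0.3538  0.0055] 0.009708611812894872
large_center 0.67 [260 143 271 153] [0.4396 0.2241 0.0223] 0.03501274047268609
small_center 0.71 [306 233 333 264] [ 0.4641 -0.1948  0.0766] 0.0829764993439501
small_center 0.56 [293 152 302 159] [0.515  0.1849 0.0113] 0.019447881701791497
beaker_center 0.88 [319 132 335 158] [0.5889 0.1603 0.0447] 0.05847764521091016
dropper_center 0.65 [302 234 331 267] [ 0.4589 -0.1915  0.0689] 0.0829764993439501
jar_center 0.74 [382 213 408 261] [ 0.6194 -0.2026  0.0666] 0.09608788019892295
```

View pics/topc.png

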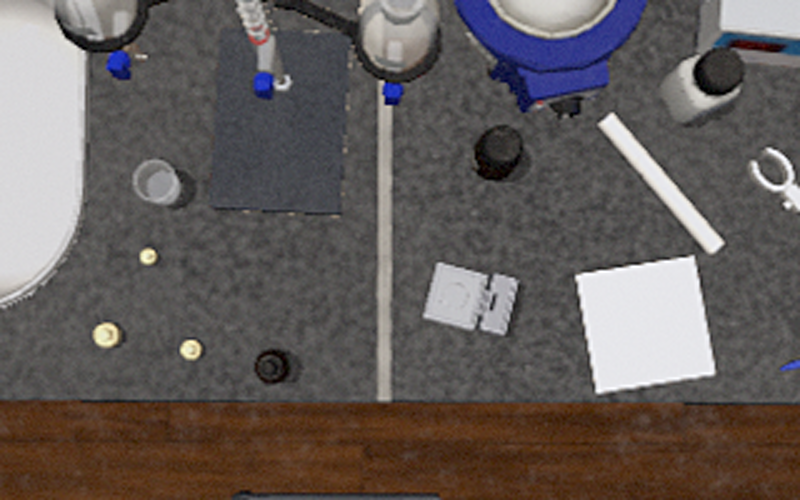

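View pics/side0.png

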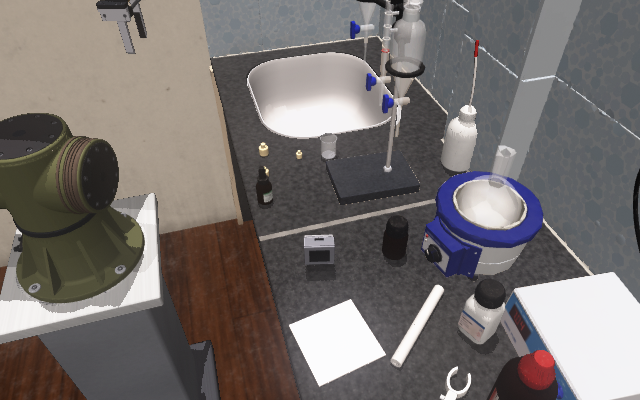

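The top crop shows the middle weight at (191,349), the large at (106,334), the small at (148,256) and the dropper at (272,366). The case base is at (457,296), with its lid upright on the right at (499,304), and the tile is at (645,323). The side view agrees with this. Next I'll refine the positions.

```bash
python3 - <<'E'
from h import *
np.set_printoptions(precision=4,suppress=True)
for n in ["top","side"]:
    c=viewer.camera(n); W=pts(c); R=np.array(c["R"]); C=-R.T@c["t"]
    def ray(u,v,z):
        d=R.T@np.array([(u-c["cx"])/c["fx"],(v-c["cy"])/c["fy"],1]); return C+d*(z-C[2])/d[2]
    hsv=cv2.cvtColor(c["img"],cv2.COLOR_RGB2HSV)
    # brass blobs
    m=((hsv[...,0]>18)&(hsv[...,0]<36)&(hsv[...,1]>60)&(hsv[...,2]>120)).astype(np.uint8)
    k,l,s,cen=cv2.connectedComponentsWithStats(m)
    for i in range(1,k):
        u,v=cen[i]
        p=ray(u,v,.02)
        if s[i,4]>10 and .3<p[0]<.6 and abs(p[1])<.3: print(n,"brass",s[i],p, W[l==i][:,2].max())
    # case: points by region
    reg=(abs(W[...,0]-.47)<.07)&(abs(W[...,1]+.16)<.07)
    for lo,hi in [(.016,.034),(.06,.1)]:
        q=W[reg&(W[...,2]>lo)&(W[...,2]<hi)]
        r=cv2.minAreaRect((q[:,:2]*1000).astype(np.float32)); print(n,lo,len(q),r,np.median(q[:,2]),q[:,2].max()); print(cv2.boxPoints(r))
    t=(hsv[...,1]<25)&(hsv[...,2]>190)&(abs(W[...,0]-.445)<.1)&(abs(W[...,1]+.345)<.1)&(W[...,2]<.015)
    q=W[t]; print("tile",cv2.minAreaRect((q[:,:2]*1000).astype(np.float32)),np.median(q[:,2]))
    if n=="top":save(c,"casec.png",(320,175,400,235),8)
E
```

```text
top brass [229 190   4   6  11] [0.5162 0.1854 0.02  ] 0.02277975529490621
top brass [211 219   7  10  39] [0.4341 0.2275 0.02  ] 0.035052455943928626
top brass [243 226   8   8  28] [0.4185 0.1388 0.02  ] 0.03279251356646674
top 0.016 463 ((473.8923645019531, -150.325439453125), (74.13312530517578, 60.346012115478516), 75.652099609375) 0.025306098630289542 0.03384977207854585
[[ 435.4751 -178.7587]
 [ 493.9388 -193.713 ]
 [ 512.3097 -121.8922]
 [ 453.8459 -106.9379]]
top 0.06 252 ((465.9622802734375, -180.39321899414062), (26.329063415527344, 59.394065856933594), 75.29188537597656) 0.07908295748725541 0.08586386768356233
[[ 433.896  -185.5864]
 [ 491.3438 -200.6663]
 [ 498.0286 -175.2   ]
 [ 440.5808 -160.1201]]
tile ((461.000732421875, -359.08721923828125), (152.192138671875, 159.28260803222656), 9.340248107910156) 0.004687605238959958
side brass [261 145   7   4  16] [0.4375 0.2362 0.02  ] 0.03295982751981152
side brass [259 149   8   7  24] [0.4288 0.2116 0.02  ] 0.022199231617256954
side brass [296 151   6   7  20] [0.5169 0.1759 0.02  ] 0.02323377113977347
side 0.016 133 ((473.5242614746094, -154.07749938964844), (82.08123016357422, 59.2203254699707), 73.96480560302734) 0.02765764362431252 0.033975814334460605
[[ 433.7296 -185.3422]
 [ 490.6458 -201.7005]
 [ 513.3189 -122.8128]
 [ 456.4027 -106.4545]]
side 0.06 505 ((467.60345458984375, -182.23907470703125), (29.511348724365234, 58.57051086425781), 74.82769775390625) 0.0787598391818091 0.08341374211172745
[[ 435.4771 -188.8158]
 [ 492.006  -204.145 ]
 [ 499.7298 -175.6624]
 [ 443.2009 -160.3331]]
tile ((459.87823486328125, -362.63720703125), (146.35140991210938, 161.8621368408203), 9.3117094039917) 0.0048954150974413555
```

View pics/casec.png

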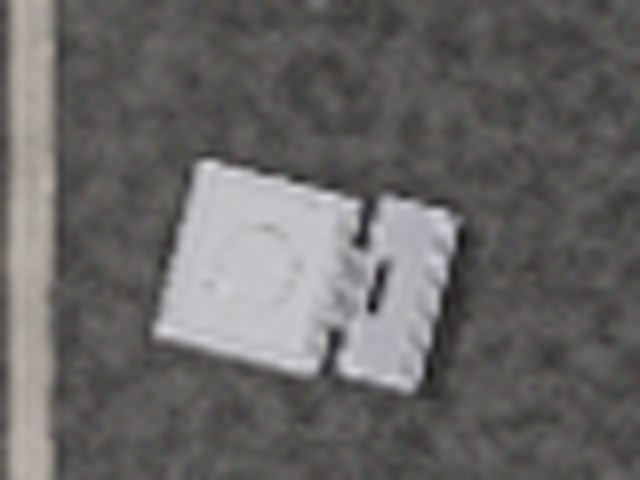

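The base corners in the 8x crop are (198,160), (360,205), (318,375) and (153,337). The lid stands upright to the right, about 26 mm thick, and the hinge faces right.

```bash
python3 - <<'E'
from h import *
np.set_printoptions(precision=4,suppress=True)
c=viewer.camera("top"); R=np.array(c["R"]); C=-R.T@c["t"]; W=pts(c)
def ray(u,v,z):
    d=R.T@np.array([(u-c["cx"])/c["fx"],(v-c["cy"])/c["fy"],1]); return C+d*(z-C[2])/d[2]
b=np.array([ray(320+u/8-.44,175+v/8-.44,.026) for u,v in [(198,160),(360,205),(318,375),(153,337)]]); print(b,b.mean(0))
e=b[[1,2]].mean(0)-b[[0,3]].mean(0); print("x axis",np.linalg.norm(e),np.arctan2(e[1],e[0])); e=b[[0,1]].mean(0)-b[[3,2]].mean(0); print("y",np.linalg.norm(e),np.arctan2(e[1],e[0]))
print("recess",ray(320+265/8-.44,175+267/8-.44,.022))
t=np.array([ray(170+u/2.5-.3,90+v/2.5-.3,.005) for u,v in [(577,274),(695,257),(715,374),(598,392)]]);print("tile",t,t.mean(0))
save(c,"wc.png",(200,180,300,250),7)
for x0,y0,r in [(.4185,.1388,.02),(.434,.2275,.025),(.516,.1854,.016),(.40,.05,.03)]:
    m=np.hypot(W[...,0]-x0,W[...,1]-y0)<r; m&=W[...,2]>.012
    q=W[m]; print(len(q),(q[:,:2].min(0)+q[:,:2].max(0))/2,np.ptp(q[:,:2],0),q.mean(0),q[:,2].max())
E
```

```text
[[ 0.5116 -0.1196  0.026 ]
 [ 0.4967 -0.1736  0.026 ]
 [ 0.4401 -0.1594  0.026 ]
 [ 0.4525 -0.1046  0.026 ]] [ 0.4752 -0.1393  0.026 ]
x axis 0.05608352867753615 -1.8159800084372848
y 0.05968603765239131 -0.2476950706901208
recess [ 0.4761 -0.1422  0.022 ]
tile [[ 0.5009 -0.2736  0.005 ]
 [ 0.5199 -0.402   0.005 ]
 [ 0.3934 -0.4212  0.005 ]
 [ 0.3736 -0.2948  0.005 ]] [ 0.4469 -0.3479  0.005 ]
42 [0.4188 0.1417] [0.0161 0.0187] [0.4186 0.1416 0.019 ] 0.029788260523636194
76 [0.4332 0.2325] [0.024  0.0243] [0.4336 0.2305 0.0238] 0.039481216232318386
22 [0.5182 0.1895] [0.011  0.0139] [0.5186 0.1896 0.0165] 0.025560772715237455
163 [0.3997 0.0526] [0.0339 0.0359] [0.4011 0.0506 0.0633] 0.10411359091247699
```

View pics/wc.png

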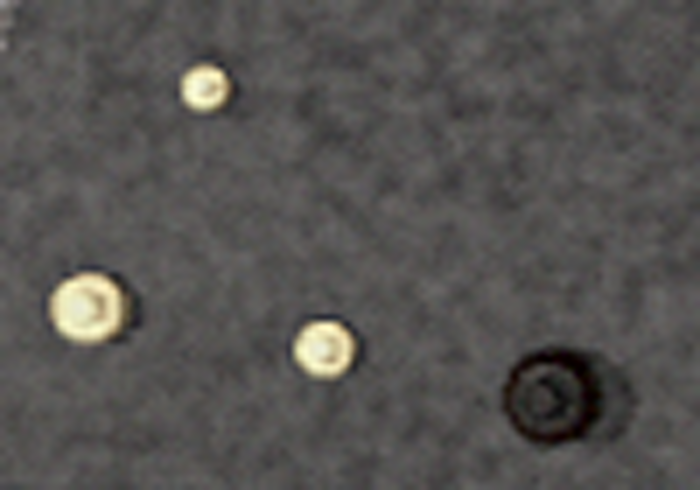

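Call:
step_arm(plan=[{"rz":0.094},{"rz":0.094},{"rz":0.094},{"rz":0.094},{"rz":0.094},{"rz":0.094},{"rz":0.094},{"rz":0.094},{"rz":0.094},{"rz":0.094}])

```text
$.plan[0]: bad value
```

```bash
cat >> h.py <<'E'
from scipy.spatial.transform import Rotation as Ro
import json
def go(p,e=None):
    "shift in tool units (old axes), rotvec in tool units"
    np.set_printoptions(precision=4,suppress=True)
    o=telemetry.get_obs(); R=Ro.from_euler("xyz",o["eef_rot"])
    json.dump([list(map(float,o["qpos"])),list(map(float,o["ee_pos"])),list(map(float,o["eef_rot"]))],open("log.txt","a")); open("log.txt","a").write("\n")
    print("t",o["time_s"],o["ee_pos"],o["eef_rot"],"q",o["qpos"],"F",o["force"],o["grip_width"],o["grip_force"])
    if e is not None:
        rv=(R.inv()*Ro.from_euler("xyz",e)).as_rotvec(); print("turn",rv/np.pi*2)
        print("shift after turn",Ro.from_euler("xyz",e).inv().apply(np.array(p)-o["ee_pos"])*10)
    print("shift now",R.inv().apply(np.array(p)-o["ee_pos"])*10)
E
python3 -c "
from h import *
go([.4185,.1405,.12],[np.pi,0,1.316])"
```

```text
t 1.15 [0.1687 0.5235 0.2225] [3.1416 0.     2.8298] q [ 1.1924  0.2999  1.521  -0.      1.3207 -0.0666] F [-0.4182 -0.2723 -0.8885] 0.09382178394191316 0.0
turn [0.     0.     0.9637]
shift after turn [-3.0764  3.3823  1.0245]
shift now [-3.5521 -2.8786  1.0245]
```

Call:
step_arm(plan=[{"dx":0,"dy":0,"dz":0,"rx":0,"ry":0,"rz":0.0945,"claw":0.3},{"dx":0,"dy":0,"dz":0,"rx":0,"ry":0,"rz":0.0945,"claw":0.3},{"dx":0,"dy":0,"dz":0,"rx":0,"ry":0,"rz":0.0945,"claw":0.3},{"dx":0,"dy":0,"dz":0,"rx":0,"ry":0,"rz":0.0945,"claw":0.3},{"dx":0,"dy":0,"dz":0,"rx":0,"ry":0,"rz":0.0945,"claw":0.3},{"dx":0,"dy":0,"dz":0,"rx":0,"ry":0,"rz":0.0945,"claw":0.3},{"dx":0,"dy":0,"dz":0,"rx":0,"ry":0,"rz":0.0945,"claw":0.3},{"dx":0,"dy":0,"dz":0,"rx":0,"ry":0,"rz":0.0945,"claw":0.3},{"dx":0,"dy":0,"dz":0,"rx":0,"ry":0,"rz":0.0945,"claw":0.3},{"dx":0,"dy":0,"dz":0,"rx":0,"ry":0,"rz":0.0945,"claw":0.3}])

```text
time_s: 2.15
ee_pos: [0.1687, 0.5235, 0.2225]
eef_rot: [-3.142, 0.0, 1.339]
force: [0.2, 1.1, -0.2]
grip_width: 0.0658
grip_force: 0.0
```

```bash
python3 -c "
from h import *
go([.4185,.1405,.15],[np.pi,0,1.316])"
```

```text
t 2.15 [0.1687 0.5235 0.2225] [-3.1416  0.      1.3393] q [1.1924 0.2999 1.521  0.     1.3207 1.4239] F [ 0.1654  1.098  -0.1944] 0.06579778997818038 0.0
turn [-0.      0.      0.0148]
shift after turn [-3.0765  3.3826  0.7246]
shift now [-3.1544  3.3101  0.7245]
```

Call:
step_arm(plan=[{"dx":0,"dy":0,"dz":0,"rx":0,"ry":0,"rz":0.0148,"claw":0.3},{"dx":-0.34,"dy":0.376,"dz":0.08,"rx":0,"ry":0,"rz":0,"claw":0.4},{"dx":-0.34,"dy":0.376,"dz":0.08,"rx":0,"ry":0,"rz":0,"claw":0.4},{"dx":-0.34,"dy":0.376,"dz":0.08,"rx":0,"ry":0,"rz":0,"claw":0.4},{"dx":-0.34,"dy":0.376,"dz":0.08,"rx":0,"ry":0,"rz":0,"claw":0.4},{"dx":-0.34,"dy":0.376,"dz":0.08,"rx":0,"ry":0,"rz":0,"claw":0.4},{"dx":-0.34,"dy":0.376,"dz":0.08,"rx":0,"ry":0,"rz":0,"claw":0.4},{"dx":-0.34,"dy":0.376,"dz":0.08,"rx":0,"ry":0,"rz":0,"claw":0.4},{"dx":-0.34,"dy":0.376,"dz":0.08,"rx":0,"ry":0,"rz":0,"claw":0.4},{"dx":-0.34,"dy":0.376,"dz":0.08,"rx":0,"ry":0,"rz":0,"claw":0.4}])

```text
time_s: 3.15
ee_pos: [0.4157, 0.1515, 0.1523]
eef_rot: [3.141, -0.0, 1.326]
force: [0.0, 0.1, -0.1]
grip_width: 0.0567
grip_force: 0.0
```

```bash
python3 -c "
from h import *
go([.4185,.1405,.027],[np.pi,0,1.316])"
```

```text
t 3.15 [0.4157 0.1515 0.1523] [ 3.1409 -0.0004  1.3261] q [0.2666 0.1372 1.8939 0.0001 1.1096 0.5113] F [ 0.0332  0.0662 -0.1193] 0.05667190145879043 0.0
turn [ 0.0004 -0.0003  0.0064]
shift after turn [-0.0995  0.0544  1.2531]
shift now [-0.1006  0.0525  1.2531]
```

Call:
step_arm(plan=[{"dx":-0.016,"dy":0,"dz":0,"rx":0,"ry":0,"rz":0,"claw":0.4},{"dx":0,"dy":0,"dz":0.3,"rx":0,"ry":0,"rz":0,"claw":0.5},{"dx":0,"dy":0,"dz":0.3,"rx":0,"ry":0,"rz":0,"claw":0.5},{"dx":0,"dy":0,"dz":0,"rx":0,"ry":0,"rz":0,"claw":0.5},{"dx":0,"dy":0,"dz":0,"rx":0,"ry":0,"rz":0,"claw":0.5}])

```text
time_s: 3.65
ee_pos: [0.4145, 0.1522, 0.093]
eef_rot: [-3.141, 0.0, 1.324]
force: [0.1, -0.1, 1.6]
grip_width: 0.047
grip_force: 0.0
```

```bash
python3 -c "
from h import *
go([.4185,.1405,.027],[np.pi,0,1.316])
c=viewer.camera('side'); save(c,'w2.png',(220,100,330,190),6)"
```

```text
t 3.65 [0.4145 0.1522 0.093 ] [-3.1413  0.0001  1.3243] q [0.269  0.2262 1.9489 0.0001 0.9667 0.5154] F [ 0.1398 -0.1483  1.5569] 0.04700106945853589 0.0
turn [-0.0002  0.0001  0.0053]
shift after turn [-0.1035  0.0682  0.66  ]
shift now [-0.104   0.0675  0.66  ]
```

View pics/w2.png

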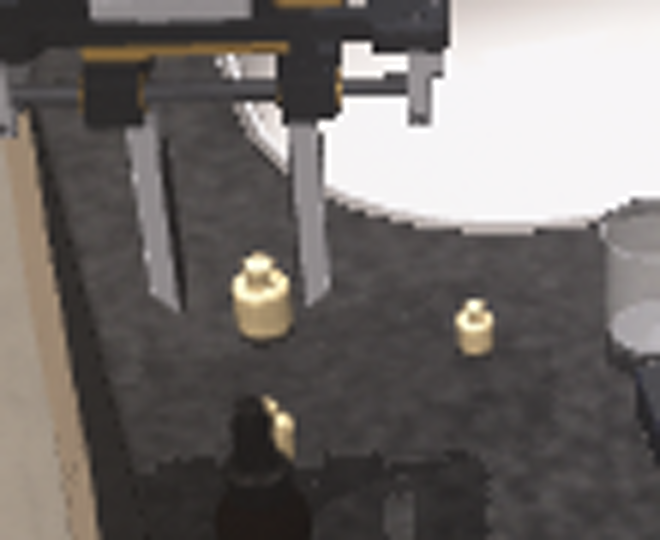

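The view shows the middle weight mostly hidden behind the dropper at about (280,425). The fingers hang behind it at (165,300) and (315,295), at z 0.09, near their computed position.

Call:
step_arm(plan=[{"dx":-0.104,"dy":0.068,"dz":0,"rx":0,"ry":0,"rz":0.005,"claw":0.5},{"dx":0,"dy":0,"dz":0.15,"rx":0,"ry":0,"rz":0,"claw":0.5},{"dx":0,"dy":0,"dz":0.15,"rx":0,"ry":0,"rz":0,"claw":0.5},{"dx":0,"dy":0,"dz":0.15,"rx":0,"ry":0,"rz":0,"claw":0.5},{"dx":0,"dy":0,"dz":0.15,"rx":0,"ry":0,"rz":0,"claw":0.5},{"dx":0,"dy":0,"dz":0.06,"rx":0,"ry":0,"rz":0,"claw":0.5},{"dx":0,"dy":0,"dz":0,"rx":0,"ry":0,"rz":0,"claw":0.5}])

```text
time_s: 4.4
ee_pos: [0.4188, 0.1398, 0.0265]
eef_rot: [-3.141, 0.0, 1.314]
force: [0.1, -0.2, 0.3]
grip_width: 0.0467
grip_force: 0.0
```

```bash
python3 -c "
from h import *
go([.4185,.1405,.027],[np.pi,0,1.316])"
```

```text
t 4.4 [0.4188 0.1398 0.0265] [-3.1415  0.0001  1.3143] q [ 0.2391  0.3503  1.9858 -0.      0.8056  0.4957] F [ 0.1124 -0.2251  0.3141] 0.04665614498761775 0.0
turn [-0.0001  0.0001 -0.0011]
shift after turn [ 0.0066 -0.0043 -0.005 ]
shift now [ 0.0066 -0.0043 -0.005 ]
```

Call:
step_arm(plan=[{"dx":0,"dy":0,"dz":0,"rx":0,"ry":0,"rz":0,"claw":0.7},{"dx":0,"dy":0,"dz":0,"rx":0,"ry":0,"rz":0,"claw":0.8},{"dx":0,"dy":0,"dz":0,"rx":0,"ry":0,"rz":0,"claw":0.9},{"dx":0,"dy":0,"dz":0,"rx":0,"ry":0,"rz":0,"claw":1},{"dx":0,"dy":0,"dz":0,"rx":0,"ry":0,"rz":0,"claw":1},{"dx":0,"dy":0,"dz":0,"rx":0,"ry":0,"rz":0,"claw":1}], grip_force=10)

```text
time_s: 5.0
ee_pos: [0.4187, 0.1401, 0.0266]
eef_rot: [3.141, -0.0, 1.314]
force: [-0.3, -0.3, 5.4]
grip_width: 0.0195
grip_force: 10.0
```

Call:
step_arm(plan=[{"dx":0,"dy":0,"dz":-0.1,"rx":0,"ry":0,"rz":0,"claw":1},{"dx":0,"dy":0,"dz":-0.2,"rx":0,"ry":0,"rz":0,"claw":1},{"dx":0,"dy":0,"dz":-0.3,"rx":0,"ry":0,"rz":0,"claw":1},{"dx":0,"dy":0,"dz":-0.3,"rx":0,"ry":0,"rz":0,"claw":1},{"dx":0,"dy":0,"dz":-0.3,"rx":0,"ry":0,"rz":0,"claw":1},{"dx":0,"dy":0,"dz":-0.2,"rx":0,"ry":0,"rz":0,"claw":1},{"dx":0,"dy":0,"dz":0,"rx":0,"ry":0,"rz":0,"claw":1}])

```text
time_s: 5.7
ee_pos: [0.4195, 0.1403, 0.1691]
eef_rot: [3.137, -0.002, 1.314]
force: [-0.5, -0.5, -1.5]
grip_width: 0.0193
grip_force: 10.0
```

```bash
python3 -c "
from h import *
go([.4755,-.140,.10],[np.pi,0,1.316])"
```

```text
t 5.7 [0.4195 0.1403 0.1691] [ 3.1375 -0.0022  1.3144] q [ 0.24    0.1128  1.8783 -0.      1.1457  0.4964] F [-0.4519 -0.5191 -1.5169] 0.019250795436999583 9.998944322860552
turn [ 0.0026 -0.0014 -0.001 ]
shift after turn [-2.5715  1.2488  0.6911]
shift now [-2.571   1.25    0.6906]
```

Call:
step_arm(plan=[{"dx":-0.15,"dy":0.07,"dz":0,"rx":0,"ry":0,"rz":0,"claw":1},{"dx":-0.27,"dy":0.13,"dz":0,"rx":0,"ry":0,"rz":0,"claw":1},{"dx":-0.27,"dy":0.13,"dz":0,"rx":0,"ry":0,"rz":0,"claw":1},{"dx":-0.27,"dy":0.13,"dz":0,"rx":0,"ry":0,"rz":0,"claw":1},{"dx":-0.27,"dy":0.13,"dz":0,"rx":0,"ry":0,"rz":0,"claw":1},{"dx":-0.27,"dy":0.13,"dz":0,"rx":0,"ry":0,"rz":0,"claw":1},{"dx":-0.27,"dy":0.13,"dz":0,"rx":0,"ry":0,"rz":0,"claw":1},{"dx":-0.27,"dy":0.13,"dz":0,"rx":0,"ry":0,"rz":0,"claw":1},{"dx":-0.27,"dy":0.13,"dz":0,"rx":0,"ry":0,"rz":0,"claw":1},{"dx":-0.1,"dy":0.05,"dz":0,"rx":0,"ry":0,"rz":0,"claw":1}])

```text
time_s: 6.7
ee_pos: [0.4693, -0.1243, 0.1654]
eef_rot: [-3.14, 0.0, 1.313]
force: [0.5, -0.3, 0.1]
grip_width: 0.0193
grip_force: 10.0
```

```bash
python3 -c "
from h import *
go([.4755,-.140,.10],[np.pi,0,1.316])
c=viewer.camera('side'); save(c,'s3.png',(260,180,380,280),6)
R=np.array(c['R']); 
for P in ([.4755,-.14,.026],[.4755,-.14,.16]):
  q=R@np.array(P)+c['t']; print(c['fx']*q[0]/q[2]+c['cx'],c['fy']*q[1]/q[2]+c['cy'])"
```

```text
t 6.7 [ 0.4693 -0.1243  0.1654] [-3.1402  0.0001  1.3125] q [-0.3342  0.2157  1.7669 -0.0002  1.1604 -0.0759] F [ 0.508  -0.3193  0.0823] 0.01934501707008115 9.998946272116882
turn [-0.0009  0.0001 -0.0022]
shift after turn [-0.1366  0.0991  0.6536]
shift now [-0.1362  0.1005  0.6534]
317.1023876344057 243.9535738795447
316.17338384903866 196.27886323549163
```

View pics/s3.png

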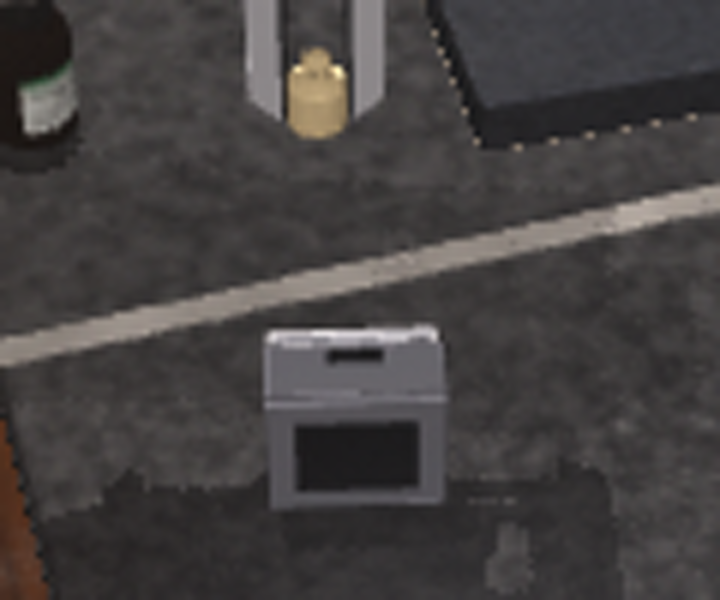

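The side view shows the weight held upright at about (317,95) in the crop, between the fingers. Behind the upright lid at (355,420), the recess is out of sight. I'll check both against predicted pixels.

```bash
python3 -c "
from h import *
c=viewer.camera('side')
R=np.array(c['R']); 
for P in ([.4693,-.1243,.139],[.4693,-.1243,.166],[.462,-.191,.026],[.462,-.191,.08]):
  q=R@np.array(P)+c['t']; print(6*(c['fx']*q[0]/q[2]+c['cx']-260),6*(c['fy']*q[1]/q[2]+c['cy']-180))
W=pts(c); m=(abs(W[...,0]-.47)<.05)&(abs(W[...,1]+.18)<.05)&(W[...,2]>.035)&(W[...,2]<.07); q=W[m]
A=np.c_[q[:,0],q[:,2],np.ones(len(q))]; s=np.linalg.lstsq(A,q[:,1],rcond=None)[0]; print(len(q),s,'y at x=.462,z=.05',s@[.462,.05,1], q[:,0].min(),q[:,0].max())
go([.4755,-.140,.10],[np.pi,0,1.316])
"
```

```text
306.02127964810484 118.20767808496993
304.15252982081097 55.467295867720566
346.2697390236722 502.20012972056634
344.21178050172796 393.77974890428743
344 [-0.26330739 -0.03289615 -0.069175  ] y at x=.462,z=.05 -0.19246782024925888 0.43600918981278897 0.49336964412333917
t 6.8 [ 0.4693 -0.1231  0.1655] [-3.1402 -0.0001  1.3126] q [-0.332   0.2147  1.7677  0.      1.1606 -0.0738] F [-0.4892  0.8861 -0.3667] 0.019121197542930617 9.998852360258752
turn [-0.0009 -0.0001 -0.0022]
shift after turn [-0.1479  0.1026  0.655 ]
shift now [-0.1476  0.1041  0.6549]
```

Call:
step_arm(plan=[{"dx":-0.148,"dy":0.103,"dz":0,"rx":0,"ry":0,"rz":-0.002,"claw":1},{"dx":0,"dy":0,"dz":0.2,"rx":0,"ry":0,"rz":0,"claw":1},{"dx":0,"dy":0,"dz":0.25,"rx":0,"ry":0,"rz":0,"claw":1},{"dx":0,"dy":0,"dz":0.25,"rx":0,"ry":0,"rz":0,"claw":1},{"dx":0,"dy":0,"dz":0.15,"rx":0,"ry":0,"rz":0,"claw":1},{"dx":0,"dy":0,"dz":0.1,"rx":0,"ry":0,"rz":0,"claw":1},{"dx":0,"dy":0,"dz":0,"rx":0,"ry":0,"rz":0,"claw":1}])

```text
time_s: 7.5
ee_pos: [0.4752, -0.1384, 0.0703]
eef_rot: [-3.139, -0.0, 1.318]
force: [-0.4, -1.2, -0.1]
grip_width: 0.0193
grip_force: 10.0
```

```bash
python3 -c "
from h import *
go([.4757,-.1402,.0465],[np.pi,0,1.316])
c=viewer.camera('top'); save(c,'t4.png',(320,165,400,235),8)"
```

```text
t 7.5 [ 0.4752 -0.1384  0.0703] [-3.1395 -0.0003  1.3183] q [-0.3574  0.3697  1.8196  0.      0.9544 -0.1049] F [-0.4106 -1.1679 -0.1119] 0.019305729600658367 9.999019514916654
turn [-0.0013 -0.0002  0.0014]
shift after turn [-0.0165  0.0091  0.2379]
shift now [-0.0166  0.0096  0.2379]
```

View pics/t4.png

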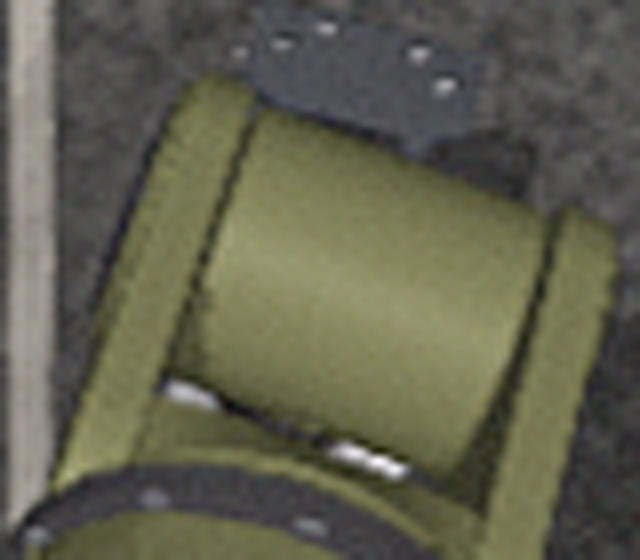

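The wrist hides the case in the top view, so I'll rely on the measured pose and feel for contact on the way down.

Call:
step_arm(plan=[{"dx":-0.0165,"dy":0.009,"dz":0,"rx":0,"ry":0,"rz":0,"claw":1},{"dx":0,"dy":0,"dz":0.05,"rx":0,"ry":0,"rz":0,"claw":1},{"dx":0,"dy":0,"dz":0.05,"rx":0,"ry":0,"rz":0,"claw":1},{"dx":0,"dy":0,"dz":0.04,"rx":0,"ry":0,"rz":0,"claw":1},{"dx":0,"dy":0,"dz":0.03,"rx":0,"ry":0,"rz":0,"claw":1},{"dx":0,"dy":0,"dz":0,"rx":0,"ry":0,"rz":0,"claw":1}])

```text
time_s: 8.15
ee_pos: [0.4761, -0.1411, 0.0538]
eef_rot: [-3.141, -0.0, 1.317]
force: [-0.1, -0.9, -0.1]
grip_width: 0.0189
grip_force: 10.0
```

Call:
step_arm(plan=[{"dx":0,"dy":0,"dz":0.025,"rx":0,"ry":0,"rz":0,"claw":1},{"dx":0,"dy":0,"dz":0.025,"rx":0,"ry":0,"rz":0,"claw":1},{"dx":0,"dy":0,"dz":0,"rx":0,"ry":0,"rz":0,"claw":1}])

```text
time_s: 8.45
ee_pos: [0.4761, -0.1412, 0.049]
eef_rot: [-3.141, -0.0, 1.317]
force: [-0.1, 0.7, -0.2]
grip_width: 0.0192
grip_force: 10.0
```

```bash
python3 -c "
from h import *
go([.4757,-.1402,.0465],[np.pi,0,1.316])"
```

```text
t 8.45 [ 0.4761 -0.1412  0.049 ] [-3.1412 -0.      1.3174] q [-0.362   0.4077  1.8271 -0.      0.9072 -0.1086] F [-0.0661  0.7104 -0.1717] 0.01918714733046708 9.998997637248976
turn [-0.0003 -0.      0.0009]
shift after turn [ 0.0085 -0.0068  0.0251]
shift now [ 0.0085 -0.0068  0.0251]
```

Call:
step_arm(plan=[{"dx":0,"dy":0,"dz":0.025,"rx":0,"ry":0,"rz":0,"claw":1},{"dx":0,"dy":0,"dz":0,"rx":0,"ry":0,"rz":0,"claw":1},{"dx":0,"dy":0,"dz":0,"rx":0,"ry":0,"rz":0,"claw":0.7},{"dx":0,"dy":0,"dz":0,"rx":0,"ry":0,"rz":0,"claw":0.6},{"dx":0,"dy":0,"dz":0,"rx":0,"ry":0,"rz":0,"claw":0.5},{"dx":0,"dy":0,"dz":0,"rx":0,"ry":0,"rz":0,"claw":0.5}])

```text
time_s: 9.05
ee_pos: [0.4763, -0.1413, 0.0469]
eef_rot: [3.141, 0.0, 1.317]
force: [-0.4, 0.2, 0.1]
grip_width: 0.0462
grip_force: 0.0
```

Call:
step_arm(plan=[{"dx":0,"dy":0,"dz":-0.1,"rx":0,"ry":0,"rz":0,"claw":0.5},{"dx":0,"dy":0,"dz":-0.25,"rx":0,"ry":0,"rz":0,"claw":0.5},{"dx":0,"dy":0,"dz":-0.3,"rx":0,"ry":0,"rz":0,"claw":0.5},{"dx":0,"dy":0,"dz":-0.3,"rx":0,"ry":0,"rz":0,"claw":0.7},{"dx":0,"dy":0,"dz":-0.3,"rx":0,"ry":0,"rz":0,"claw":0.9},{"dx":-0.2,"dy":0,"dz":-0.1,"rx":0,"ry":0,"rz":0,"claw":1},{"dx":-0.3,"dy":0,"dz":0,"rx":0,"ry":0,"rz":0,"claw":1},{"dx":-0.3,"dy":0,"dz":0,"rx":0,"ry":0,"rz":0,"claw":1},{"dx":-0.2,"dy":0,"dz":0,"rx":0,"ry":0,"rz":0,"claw":1},{"dx":0,"dy":0,"dz":0,"rx":0,"ry":0,"rz":0,"claw":1}])

```text
time_s: 10.05
ee_pos: [0.4506, -0.2397, 0.1825]
eef_rot: [3.141, 0.0, 1.315]
force: [-0.0, 0.2, -0.7]
grip_width: 0.0008
grip_force: 0.0
```

```bash
python3 -c "
from h import *
d=np.array([-.252,-.968])
p=np.array([.4757,-.1402])+d*.075
go([*p,.085],[np.pi,0,1.316])
for n in ['top','side']:
  c=viewer.camera(n); 
  for t in ['middle_center','lid_edge']: print(n,t,viewer.recognise(t,c)[:2])
  im=c['img'][165:285,260:420] if n=='side' else c['img'][150:270,300:460]
  a=im if n=='top' else np.vstack([a,im])
cv2.imwrite('pics/m5.png',cv2.resize(a[...,::-1],None,fx=2.5,fy=2.5,interpolation=cv2.INTER_CUBIC))"
```

```text
t 10.05 [ 0.4506 -0.2397  0.1825] [3.141  0.0004 1.3151] q [-0.5606  0.2493  1.6821 -0.0002  1.2095 -0.3047] F [-0.0078  0.2109 -0.7257] 0.0007719041608393298 0.0
turn [ 0.0004  0.0003 -0.0006]
shift after turn [ 0.2761 -0.0082  0.9749]
shift now [ 0.2765 -0.0091  0.9748]
top middle_center [{'rect': [348.0, 201.0, 358.0, 214.3], 'score': 0.53}]
top lid_edge [{'rect': [358.4, 197.8, 375.0, 222.5], 'score': 0.86}]
side middle_center []
side lid_edge [{'rect': [306.0, 239.4, 337.3, 262.9], 'score': 0.89}]
```

View pics/m5.png

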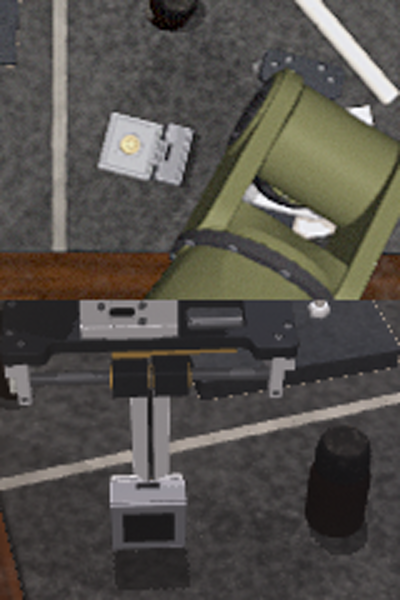

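The crop shows the weight standing in the recess at (131,145). The lid is still upright and the closed fingers are behind its outer side. I'll shut the lid along an arc.

Call:
step_arm(plan=[{"dx":0,"dy":-0.009,"dz":0.15,"rx":0,"ry":0,"rz":0,"claw":1},{"dx":0,"dy":0,"dz":0.25,"rx":0,"ry":0,"rz":0,"claw":1},{"dx":0,"dy":0,"dz":0.25,"rx":0,"ry":0,"rz":0,"claw":1},{"dx":0,"dy":0,"dz":0.2,"rx":0,"ry":0,"rz":0,"claw":1},{"dx":0.1,"dy":0,"dz":0.065,"rx":0,"ry":0,"rz":0,"claw":1},{"dx":0.15,"dy":0,"dz":0,"rx":0,"ry":0,"rz":0,"claw":1},{"dx":0.05,"dy":0,"dz":0,"rx":0,"ry":0,"rz":0,"claw":1},{"dx":0,"dy":0,"dz":0,"rx":0,"ry":0,"rz":0,"claw":1}])

```text
time_s: 11.15
ee_pos: [0.4587, -0.2078, 0.0914]
eef_rot: [3.14, 0.0, 1.319]
force: [-0.3, 0.9, 0.8]
grip_width: 0.0003
grip_force: 0.0
```

```bash
python3 -c "
from h import *
d=np.array([-.252,-.968])
p=np.array([.4757,-.1402])+d*.061
go([*p,.091],[np.pi,0,1.316])"
```

```text
t 11.15 [ 0.4587 -0.2078  0.0914] [3.1399 0.0004 1.3192] q [-0.4982  0.3513  1.7853  0.      1.0032 -0.2466] F [-0.3268  0.8578  0.8047] 0.0002876808011105978 0.0
turn [0.0011 0.0003 0.002 ]
shift after turn [ 0.0872 -0.0058  0.0043]
shift now [ 0.0872 -0.0055  0.0043]
```

Call:
step_arm(plan=[{"dx":0.044,"dy":0,"dz":0,"rx":0,"ry":0,"rz":0,"claw":1},{"dx":0.044,"dy":0,"dz":0,"rx":0,"ry":0,"rz":0,"claw":1},{"dx":0.045,"dy":0,"dz":-0.02,"rx":0,"ry":0,"rz":0,"claw":1},{"dx":0.045,"dy":0,"dz":-0.018,"rx":0,"ry":0,"rz":0,"claw":1},{"dx":0.045,"dy":0,"dz":-0.014,"rx":0,"ry":0,"rz":0,"claw":1},{"dx":0.045,"dy":0,"dz":-0.008,"rx":0,"ry":0,"rz":0,"claw":1},{"dx":0.048,"dy":0,"dz":-0.005,"rx":0,"ry":0,"rz":0,"claw":1},{"dx":0.048,"dy":0,"dz":0,"rx":0,"ry":0,"rz":0,"claw":1},{"dx":0.048,"dy":0,"dz":0.003,"rx":0,"ry":0,"rz":0,"claw":1},{"dx":0.048,"dy":0,"dz":0.007,"rx":0,"ry":0,"rz":0,"claw":1}])

```text
time_s: 12.15
ee_pos: [0.4695, -0.1638, 0.0957]
eef_rot: [-3.142, -0.0, 1.317]
force: [0.1, -1.1, 0.2]
grip_width: 0.0004
grip_force: 0.3
```

```bash
python3 -c "
from h import *
d=np.array([-.252,-.968])
p=np.array([.4757,-.1402])+d*.0064
go([*p,.0895],[np.pi,0,1.316])
for n in ['top','side']:
  c=viewer.camera(n)
  im=c['img'][165:285,260:420] if n=='side' else c['img'][150:270,300:460]
  a=im if n=='top' else np.vstack([a,im])
cv2.imwrite('pics/m6.png',cv2.resize(a[...,::-1],None,fx=2.5,fy=2.5,interpolation=cv2.INTER_CUBIC))"
```

```text
t 12.15 [ 0.4695 -0.1638  0.0957] [-3.1415 -0.      1.3174] q [-0.4094  0.3332  1.7986 -0.      1.0099 -0.156 ] F [ 0.0686 -1.0849  0.1861] 0.00042909620661647996 0.2624066057614982
turn [-0.     -0.      0.0009]
shift after turn [0.1803 0.0007 0.0623]
shift now [0.1803 0.001  0.0623]
```

View pics/m6.png

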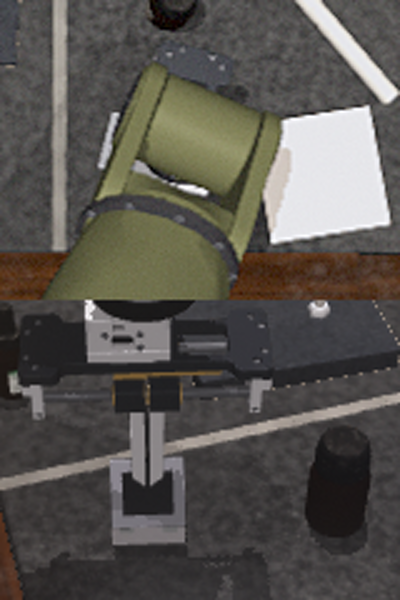

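The lid is tipping over under the fingers and the base corner at (100,140) has hardly moved, so I'll carry on along the arc.

Call:
step_arm(plan=[{"dx":0.045,"dy":0,"dz":0.01,"rx":0,"ry":0,"rz":0,"claw":1},{"dx":0.045,"dy":0,"dz":0.014,"rx":0,"ry":0,"rz":0,"claw":1},{"dx":0.045,"dy":0,"dz":0.018,"rx":0,"ry":0,"rz":0,"claw":1},{"dx":0.045,"dy":0,"dz":0.02,"rx":0,"ry":0,"rz":0,"claw":1},{"dx":0.04,"dy":0,"dz":0.026,"rx":0,"ry":0,"rz":0,"claw":1},{"dx":0.037,"dy":0,"dz":0.03,"rx":0,"ry":0,"rz":0,"claw":1},{"dx":0.034,"dy":0,"dz":0.034,"rx":0,"ry":0,"rz":0,"claw":1},{"dx":0.029,"dy":0,"dz":0.037,"rx":0,"ry":0,"rz":0,"claw":1},{"dx":0.029,"dy":0,"dz":0.037,"rx":0,"ry":0,"rz":0,"claw":1},{"dx":0.02,"dy":0,"dz":0.03,"rx":0,"ry":0,"rz":0,"claw":1}])

```text
time_s: 13.25
ee_pos: [0.4787, -0.1283, 0.0698]
eef_rot: [-3.141, -0.0, 1.317]
force: [-0.6, -0.3, 0.2]
grip_width: 0.0002
grip_force: 0.2
```

Call:
step_arm(plan=[{"dx":0.005,"dy":0,"dz":0.015,"rx":0,"ry":0,"rz":0,"claw":1},{"dx":0,"dy":0,"dz":0.01,"rx":0,"ry":0,"rz":0,"claw":1},{"dx":0,"dy":0,"dz":0,"rx":0,"ry":0,"rz":0,"claw":1}])

```text
time_s: 13.55
ee_pos: [0.479, -0.1279, 0.0688]
eef_rot: [3.141, -0.0, 1.317]
force: [-6.8, 4.2, 17.3]
grip_width: 0.0004
grip_force: 8.7
```

```bash
python3 -c "
from h import *
d=np.array([-.252,-.968])
p=np.array([.4757,-.1402])-d*.013
go([*p,.069],[np.pi,0,1.316])"
```

```text
t 13.55 [ 0.479  -0.1279  0.0688] [ 3.1411 -0.0002  1.3175] q [-0.335   0.3725  1.8201  0.0003  0.9486 -0.0818] F [-6.7553  4.2116 17.306 ] 0.00043311189366447475 8.691818173974752
turn [ 0.0003 -0.0001  0.0009]
shift after turn [ 0.0028 -0.0008 -0.0022]
shift now [ 0.0028 -0.0008 -0.0022]
```

Call:
step_arm(plan=[{"dx":0,"dy":0,"dz":-0.05,"rx":0,"ry":0,"rz":0,"claw":1},{"dx":0,"dy":0,"dz":-0.3,"rx":0,"ry":0,"rz":0.094,"claw":0.3},{"dx":0,"dy":0,"dz":-0.3,"rx":0,"ry":0,"rz":0.094,"claw":0},{"dx":0,"dy":0,"dz":-0.3,"rx":0,"ry":0,"rz":0.094,"claw":0},{"dx":0,"dy":0,"dz":-0.3,"rx":0,"ry":0,"rz":0.094,"claw":0},{"dx":0,"dy":0,"dz":-0.1,"rx":0,"ry":0,"rz":0.094,"claw":0},{"dx":0,"dy":0,"dz":0,"rx":0,"ry":0,"rz":0.094,"claw":0},{"dx":0,"dy":0,"dz":0,"rx":0,"ry":0,"rz":0.094,"claw":0},{"dx":0,"dy":0,"dz":0,"rx":0,"ry":0,"rz":0.094,"claw":0},{"dx":0,"dy":0,"dz":0,"rx":0,"ry":0,"rz":0.094,"claw":0}])

```text
time_s: 14.55
ee_pos: [0.4787, -0.128, 0.2026]
eef_rot: [-3.142, 0.0, -0.018]
force: [0.3, 0.7, 0.1]
grip_width: 0.0687
grip_force: 0.0
```

```bash
python3 - <<'E'
from h import *
go([.47,-.14,.2],[np.pi,0,-.255])
D=[json.loads(l) for l in open("log.txt")]
A=[];b=[]
for q,p,e in D:
    R=Ro.from_euler("z",q[0])*Ro.from_euler("y",q[1]+q[2])*Ro.from_euler("z",q[3])*Ro.from_euler("y",q[4])*Ro.from_euler("z",q[5]+np.pi/2)
    print("ang err",(R.inv()*Ro.from_euler("xyz",e)).magnitude().round(4),end=" ")
    J=Ro.from_euler("z",q[0]); ey=J.apply([1,0,0]); ez=np.array([0,0,1.])
    s,c=np.sin,np.cos; a=q[1];g=q[1]+q[2]
    cols=[ey,ez,ey*s(a)+ez*c(a),ey*s(g)+ez*c(g),ey*c(g)-ez*s(g)]
    tz=R.apply([0,0,1])
    # a,h,l1,l2,elbow offset, tool L (L and h collinear when tool always down)
    A.append(np.stack(cols,1)); b.append(np.array(p))
A=np.vstack(A);b=np.hstack(b); x,res,rk,sv=np.linalg.lstsq(A,b,rcond=None); print("\n",x,rk,sv,np.abs(A@x-b).max())
c=viewer.camera("side"); W=pts(c); save(c,"s7.png",(260,180,380,280),6)
m=(abs(W[...,0]-.47)<.06)&(abs(W[...,1]+.145)<.06)&(W[...,2]>.04)&(W[...,2]<.065); q=W[m]
r=cv2.minAreaRect((q[:,:2]*1000).astype(np.float32)); print(len(q),r,cv2.boxPoints(r)); A=np.c_[q[:,:2],np.ones(len(q))]; t=q[abs(q[:,2]-.052)<.006]; print(np.linalg.lstsq(np.c_[t[:,:2],np.ones(len(t))],t[:,2],rcond=None)[0],np.median(t[:,2]))
E
```

```text
t 14.55 [ 0.4787 -0.128   0.2026] [-3.1416  0.0001 -0.0176] q [-0.3353  0.1967  1.6975 -0.      1.2476  1.2532] F [0.2996 0.7071 0.1077] 0.0686736055008627 0.0
turn [-0.      0.0001  0.1511]
shift after turn [-0.0541  0.1377  0.0262]
shift now [-0.0849  0.1211  0.0262]Traceback (most recent call last):
  File "<stdin>", line 7, in <module>
AttributeError: 'float' object has no attribute 'round'
```

```bash
cat > kin.py <<'E'
from h import *
def rot(q): return Ro.from_euler("z",q[0])*Ro.from_euler("y",q[1]+q[2])*Ro.from_euler("z",q[3])*Ro.from_euler("y",q[4])*Ro.from_euler("z",q[5]+np.pi/2)
def cols(q,L=.0):
    ey=Ro.from_euler("z",q[0]).apply([1,0,0]); ez=np.array([0,0,1.]); s,c=np.sin,np.cos; a=q[1];g=q[1]+q[2]
    return np.stack([ey,ez,ey*s(a)+ez*c(a),ey*s(g)+ez*c(g),ey*c(g)-ez*s(g),rot(q).apply([0,0,1])],1)
def fit(n):
    D=[json.loads(l) for l in open("log.txt")]
    A=np.vstack([cols(q)[:,:n] for q,p,e in D]); b=np.hstack([p for q,p,e in D])
    x=np.linalg.lstsq(A,b,rcond=None)[0]
    err=max(float((rot(q).inv()*Ro.from_euler("xyz",e)).magnitude()) for q,p,e in D)
    return x,np.abs(A@x-b).max(),err
E
python3 - <<'E'
from kin import *
np.set_printoptions(precision=4,suppress=True)
print(fit(5))
c=viewer.camera("side"); W=pts(c); save(c,"s7.png",(260,180,380,280),6)
m=(abs(W[...,0]-.47)<.06)&(abs(W[...,1]+.145)<.06)&(W[...,2]>.04)&(W[...,2]<.065); q=W[m]
r=cv2.minAreaRect((q[:,:2]*1000).astype(np.float32)); print(len(q),r,cv2.boxPoints(r)); t=q[abs(q[:,2]-.052)<.006]; print(np.linalg.lstsq(np.c_[t[:,:2],np.ones(len(t))],t[:,2],rcond=None)[0],np.median(t[:,2]))
E
```

```text
(array([ 0.0004, -0.0308,  0.4222,  0.4475,  0.0406]), np.float64(0.035748556760349645), 8.120885882078278e-16)
675 ((477.9234924316406, -142.14617919921875), (57.24774169921875, 58.85527420043945), 75.1196517944336) [[ 442.1321 -162.2531]
 [ 499.0136 -177.3672]
 [ 513.7149 -122.0393]
 [ 456.8334 -106.9252]]
[0.0037 0.0238 0.0536] 0.05208639084816606
```

View pics/s7.png

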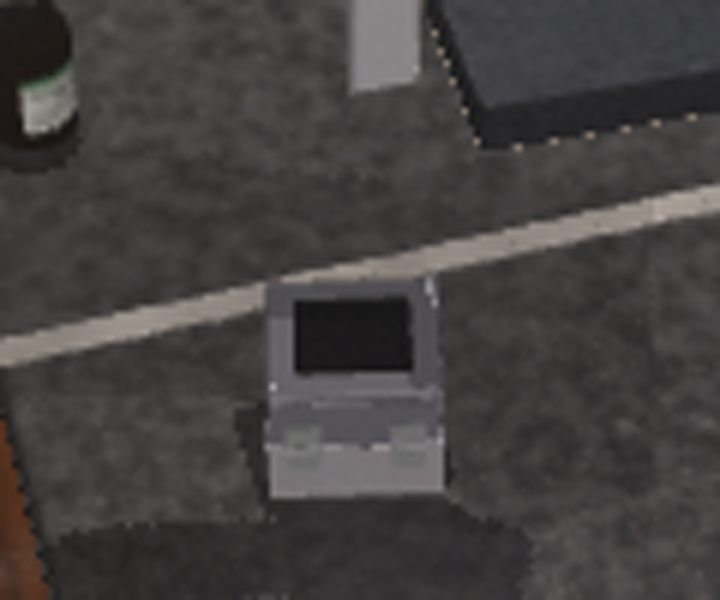

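The view shows the case shut, with the lid's top face at (350,335) and both hinge plates at (300,440) and (410,440). The top is level at 52 mm. The kinematic fit lacks a lateral offset, so I'll add that.

```bash
cat >> kin.py <<'E'
def cols(q):
    J=Ro.from_euler("z",q[0]); ey=J.apply([1,0,0]); el=J.apply([0,1,0]); ez=np.array([0,0,1.]); s,c=np.sin,np.cos; a=q[1];g=q[1]+q[2]
    return np.stack([ez,el,ey*s(a)+ez*c(a),ey*s(g)+ez*c(g),ey*c(g)-ez*s(g),ey,rot(q).apply([0,0,1])],1)
E
python3 - <<'E'
from kin import *
np.set_printoptions(precision=4,suppress=True)
print(fit(5));print(fit(6));go([.476,-.1415,.2],[np.pi,0,-.255])
E
```

```text
(array([-0.031 ,  0.0366,  0.4225,  0.4479,  0.0405]), np.float64(0.0008702425986549245), 8.120885882078278e-16)
(array([-0.0308,  0.0366,  0.4222,  0.4475,  0.0406,  0.0004]), np.float64(0.0008261708126472422), 8.120885882078278e-16)
t 14.6 [ 0.4787 -0.1281  0.2026] [-3.1416  0.0001 -0.0272] q [-0.3353  0.1967  1.6974 -0.      1.2476  1.2627] F [ 0.1525 -0.663   0.4175] 0.07263031229319682 0.0
turn [-0.      0.0001  0.145 ]
shift after turn [0.0077 0.1369 0.0263]
shift now [-0.0234  0.1351  0.0263]
```

Call:
step_arm(plan=[{"dx":0.008,"dy":0.137,"dz":0,"rx":0,"ry":0,"rz":0.0725,"claw":0},{"dx":0,"dy":0,"dz":0,"rx":0,"ry":0,"rz":0.0725,"claw":0},{"dx":0,"dy":0,"dz":0,"rx":0,"ry":-0.09,"rz":0,"claw":0},{"dx":0,"dy":0,"dz":0,"rx":0,"ry":-0.09,"rz":0,"claw":0},{"dx":0,"dy":0,"dz":0,"rx":0,"ry":0,"rz":0,"claw":0}])

```text
time_s: 15.1
ee_pos: [0.4799, -0.1419, 0.2011]
eef_rot: [-3.14, 0.289, -0.236]
force: [-0.7, 0.0, -0.2]
grip_width: 0.0938
grip_force: 0.0
```

```bash
python3 - <<'E'
from kin import *
go([.476,-.1415,.2],[np.pi,0,-.255])
q,p,e=[json.loads(l) for l in open("log.txt")][-1]
x=fit(7); print(x); print(rot(q).as_euler("xyz")-np.array(e))
c=viewer.camera("top"); W=pts(c)
# obstacle height map 40mm grid
for X in np.arange(.82,.3,-.04):
    print("%.2f"%X,[int(1000*np.nanmax(W[...,2][(abs(W[...,0]-X)<.02)&(abs(W[...,1]-Y)<.02)],initial=-1)) for Y in np.arange(.16,-.6,-.04)])
E
```

```text
t 15.1 [ 0.4799 -0.1419  0.2011] [-3.1404  0.289  -0.2361] q [-0.3455  0.377   1.4941 -0.03    1.5581  1.4663] F [-0.7354  0.0016 -0.1792] 0.09384032626960162 0.0
turn [0.001  0.184  0.0118]
shift after turn [-0.0393  0.0059  0.0107]
shift now [-0.0347  0.0051  0.0215]
(array([0.2212, 0.0366, 0.4242, 0.4475, 0.0409, 0.    , 0.2536]), np.float64(1.3322676295501878e-15), 8.120885882078278e-16)
[0. 0. 0.]
0.82 [6, 6, 4, 5, 6, 5, 5, 137, 159, 260, 261, 179, 138, 4, 111, 112, 113, 112, 113]
0.78 [5, 29, 28, 29, 27, 5, -1000, 139, 164, 263, 264, 179, 139, 5, 112, 114, 112, 115, 113]
0.74 [6, 31, 33, 31, 31, 32, -1000, 135, 140, 176, 177, 158, 138, 74, 117, 112, 113, 113, 113]
0.70 [532, 493, 418, 627, 415, 432, 4, 5, 138, 140, 138, 138, 5, 123, 127, 86, 6, 147, 170]
0.66 [535, 532, 411, 765, 373, 483, 485, 362, 62, 97, 99, 72, 25, 77, 120, 76, 8, 178, 198]
0.62 [416, 410, 31, 295, 32, 439, 441, 463, 72, -1000, -1000, -1000, 24, 25, 5, 6, 21, 146, 169]
0.58 [59, 30, 32, 33, 32, 6, 468, 486, 481, 477, 463, -1000, 5, 24, 24, 5, 21, 25, 106]
0.54 [6, 6, 4, 7, 9, 9, 499, 497, 483, 492, 312, -1000, 8, 6, 26, 22, 5, 7, 108]
0.50 [5, 5, 6, 6, 6, 329, 514, 520, 513, 502, 325, 7, 9, 11, 10, 6, 6, 6, 8]
0.46 [7, 6, 6, 6, 4, 514, 540, 542, 534, 507, 328, 9, 12, 11, 11, 5, 5, 7, 8]
0.42 [5, 6, 74, 102, 5, 556, 562, 560, 546, -1000, -1000, 12, 11, 12, 12, 5, 13, 14, 13]
0.38 [5, 5, 72, 101, 567, 580, 580, 577, 558, -1000, 2, 9, 10, 9, 10, 4, 7, 8, 6]
0.34 [-798, -795, -797, -801, 594, 598, 599, 590, 567, -1000, -1000, -1000, -1000, -1000, -791, -792, -796, -794, -793]
```

```bash
wc -l log.txt; python3 - <<'E'
from kin import *
from scipy.optimize import least_squares
np.set_printoptions(precision=3,suppress=True,linewidth=150)
D=[json.loads(l) for l in open("log.txt")]
A=np.vstack([cols(q)[:,[0,1,2,3,4,6]] for q,p,e in D]); b=np.hstack([p for q,p,e in D]); x,_,rk,sv=np.linalg.lstsq(A,b,rcond=None); print(x,rk,sv,np.abs(A@x-b).max())
np.save("x.npy",x)
def fk(q): return cols(q)[:,[0,1,2,3,4,6]]@x
lo=np.array([-3.03,-.79,.23,-1.04,0.,-2.55]);hi=np.array([3.03,2.21,2.52,4.18,3.07,2.55])
def ik(p,R,q0):
    f=lambda q:np.r_[(fk(q)-p)*10,(rot(q).inv()*R).as_rotvec()]
    s=least_squares(f,np.clip(q0,lo+.01,hi-.01),bounds=(lo,hi)); return s.x,np.abs(s.fun).max()
q0=np.array(D[-1][0])
# tilt plane azimuth phi: closing axis horizontal, perpendicular; start yaw options
for P in ([.476,-.14,.05],[.447,-.348,.05],[.40,-.25,.05],[.55,-.30,.05]):
  az=np.arctan2(P[1],P[0])
  for dphi in (0,45,90,135,180,225,270,315):
    out=[]
    yaw=az+np.radians(dphi)
    for yy in (yaw,yaw+np.pi):
      q=q0.copy(); s=1 if yy==yaw else -1; ok=[]
      for t in (0,-15,-30,-15,0,15,30,45,60):
        R=Ro.from_euler("z",yy)*Ro.from_euler("x",np.pi)*Ro.from_euler("y",s*np.radians(t))
        q,e=ik(np.array(P),R,q); ok.append("%d"%(e<.003))
      out.append("".join(ok))
    print(P[:2],dphi,out)
E
```

```text
17 log.txt
[0.221 0.037 0.424 0.448 0.041 0.254] 6 [8.172 4.219 4.123 0.562 0.277 0.169] 4.440892098500626e-16
[0.476, -0.14] 0 ['111111111', '111111100']
[0.476, -0.14] 45 ['111111111', '000000011']
[0.476, -0.14] 90 ['111111111', '000000111']
[0.476, -0.14] 135 ['111111111', '100011111']
[0.476, -0.14] 180 ['111111111', '111111111']
[0.476, -0.14] 225 ['000000000', '111111111']
[0.476, -0.14] 270 ['001000000', '111111111']
[0.476, -0.14] 315 ['111110000', '111111100']
[0.447, -0.348] 0 ['111111111', '111111100']
[0.447, -0.348] 45 ['111111111', '000000001']
[0.447, -0.348] 90 ['111111111', '000000011']
[0.447, -0.348] 135 ['111111111', '100011111']
[0.447, -0.348] 180 ['111111111', '111111111']
[0.447, -0.348] 225 ['000000000', '111111111']
[0.447, -0.348] 270 ['000000000', '111111111']
[0.447, -0.348] 315 ['111110000', '111111100']
[0.4, -0.25] 0 ['111111111', '111111100']
[0.4, -0.25] 45 ['111111111', '000000011']
[0.4, -0.25] 90 ['111111111', '000000111']
[0.4, -0.25] 135 ['111111111', '100011111']
[0.4, -0.25] 180 ['111111111', '111111111']
[0.4, -0.25] 225 ['000000000', '111111111']
[0.4, -0.25] 270 ['001000000', '111111111']
[0.4, -0.25] 315 ['111110000', '111111100']
[0.55, -0.3] 0 ['111111111', '111111100']
[0.55, -0.3] 45 ['111111111', '000000001']
[0.55, -0.3] 90 ['111111111', '000000011']
[0.55, -0.3] 135 ['111111111', '110111111']
[0.55, -0.3] 180 ['111111111', '111111111']
[0.55, -0.3] 225 ['000000000', '111111111']
[0.55, -0.3] 270 ['000000000', '111111111']
[0.55, -0.3] 315 ['111111000', '111111100']
```

```bash
cat >> kin.py <<'E'
from scipy.optimize import least_squares
x6=np.load("x.npy") if __import__("os").path.exists("x.npy") else None
def fk(q): return cols(q)[:,[0,1,2,3,4,6]]@x6
lo=np.array([-3.03,-.79,.23,-1.04,0.,-2.55]);hi=np.array([3.03,2.21,2.52,4.18,3.07,2.55])
def ik(p,R,q0):
    f=lambda q:np.r_[(fk(q)-p)*10,(rot(q).inv()*R).as_rotvec()]
    s=least_squares(f,np.clip(q0,lo+.01,hi-.01),bounds=(lo,hi)); return s.x,np.abs(s.fun).max()
E
python3 - <<'E'
from kin import *
np.set_printoptions(precision=2,suppress=True,linewidth=150)
q0=np.array([json.loads(l) for l in open("log.txt")][-1][0])
for P,yaws in (([.476,-.14,.05],(-.255,)),([.447,-.348,.05],(-.66,-.60,-.5,)),([.50,-.36,.05],(-.62,))):
  for yaw in yaws:
    q=q0.copy(); print(P,yaw)
    for t in (0,-15,-30,-15,0,15,30,45,60,65):
        R=Ro.from_euler("z",yaw)*Ro.from_euler("x",np.pi)*Ro.from_euler("y",np.radians(t))
        q,e=ik(np.array(P),R,q); w=fk(q)-x6[5]*rot(q).apply([0,0,1]); print(t,q,"%.3f"%e,"wrist",w)
E
```

```text
[0.476, -0.14, 0.05] -0.255
0 [-0.36  0.4   1.83 -0.    0.91  1.47] 0.000 wrist [ 0.48 -0.14  0.3 ]
-15 [-0.35  0.54  1.64 -0.03  1.22  1.49] 0.000 wrist [ 0.54 -0.16  0.29]
-30 [-0.34  0.69  1.46 -0.04  1.51  1.5 ] 0.000 wrist [ 0.6  -0.17  0.27]
-15 [-0.35  0.54  1.64 -0.03  1.22  1.49] 0.000 wrist [ 0.54 -0.16  0.29]
0 [-0.36  0.4   1.83 -0.    0.91  1.47] 0.000 wrist [ 0.48 -0.14  0.3 ]
15 [-0.38  0.3   2.01  0.06  0.57  1.41] 0.000 wrist [ 0.41 -0.12  0.29]
30 [-0.4   0.24  2.18  0.34  0.21  1.12] 0.000 wrist [ 0.35 -0.11  0.27]
45 [-0.42  0.27  2.31  2.65  0.25 -1.21] 0.000 wrist [ 0.3  -0.09  0.23]
60 [-0.44  0.4   2.41  2.89  0.72 -1.48] 0.000 wrist [ 0.26 -0.08  0.18]
65 [-0.45  0.46  2.42  2.91  0.88 -1.51] 0.000 wrist [ 0.25 -0.08  0.16]
[0.447, -0.348, 0.05] -0.66
0 [-0.73  0.53  1.63 -0.    0.98  1.5 ] 0.000 wrist [ 0.45 -0.35  0.3 ]
-15 [-0.72  0.67  1.42 -0.02  1.31  1.52] 0.000 wrist [ 0.5  -0.39  0.29]
-30 [-0.71  0.83  1.21 -0.03  1.62  1.52] 0.000 wrist [ 0.55 -0.43  0.27]
-15 [-0.72  0.67  1.42 -0.02  1.31  1.52] 0.000 wrist [ 0.5  -0.39  0.29]
0 [-0.73  0.53  1.6
[... 1989 characters left out ...]
04  1.51] 0.000 wrist [ 0.5  -0.36  0.3 ]
-15 [-0.68  0.77  1.25 -0.02  1.38  1.52] 0.000 wrist [ 0.55 -0.4   0.29]
-30 [-0.67  0.94  1.01 -0.03  1.72  1.52] 0.000 wrist [ 0.6  -0.43  0.27]
-15 [-0.68  0.77  1.25 -0.02  1.38  1.52] 0.000 wrist [ 0.55 -0.4   0.29]
0 [-0.68  0.63  1.47 -0.    1.04  1.51] 0.000 wrist [ 0.5  -0.36  0.3 ]
15 [-0.69  0.52  1.68  0.03  0.69  1.48] 0.000 wrist [ 0.45 -0.32  0.29]
30 [-0.7   0.45  1.86  0.13  0.31  1.38] 0.000 wrist [ 0.4  -0.29  0.27]
45 [-0.71  0.45  2.01  2.59  0.12 -1.08] 0.000 wrist [ 0.35 -0.26  0.23]
60 [-0.72  0.53  2.11  2.98  0.54 -1.48] 0.000 wrist [ 0.32 -0.23  0.18]
65 [-0.72  0.57  2.13  3.    0.69 -1.5 ] 0.000 wrist [ 0.31 -0.23  0.16]
```

Call:
step_arm(plan=[{"dx":0,"dy":0,"dz":0,"rx":0,"ry":0,"rz":-0.095,"claw":0},{"dx":0,"dy":0,"dz":0,"rx":0,"ry":0,"rz":-0.095,"claw":0},{"dx":0,"dy":0,"dz":0,"rx":0,"ry":0,"rz":-0.095,"claw":0},{"dx":0,"dy":0,"dz":0,"rx":0,"ry":0,"rz":-0.095,"claw":0},{"dx":0,"dy":0,"dz":0,"rx":0,"ry":0,"rz":-0.095,"claw":0},{"dx":0,"dy":0,"dz":0,"rx":0,"ry":0,"rz":-0.095,"claw":0},{"dx":0,"dy":0,"dz":0,"rx":0,"ry":0,"rz":-0.095,"claw":0},{"dx":0,"dy":0,"dz":0,"rx":0,"ry":0,"rz":-0.095,"claw":0},{"dx":0,"dy":0,"dz":0,"rx":0,"ry":0,"rz":-0.095,"claw":0},{"dx":0,"dy":0,"dz":0,"rx":0,"ry":0,"rz":-0.095,"claw":0}])

```text
time_s: 16.15
ee_pos: [0.4792, -0.1417, 0.2032]
eef_rot: [-2.864, 0.019, 1.264]
force: [1.1, -1.2, -0.2]
grip_width: 0.0938
grip_force: 0.0
```

Call:
step_arm(plan=[{"dx":0,"dy":0,"dz":0,"rx":0,"ry":0,"rz":-0.095,"claw":0},{"dx":0,"dy":0,"dz":0,"rx":0,"ry":0,"rz":-0.095,"claw":0},{"dx":0,"dy":0,"dz":0,"rx":0,"ry":0,"rz":-0.095,"claw":0},{"dx":0,"dy":0,"dz":0,"rx":0,"ry":0,"rz":-0.095,"claw":0},{"dx":0,"dy":0,"dz":0,"rx":0,"ry":0,"rz":-0.095,"claw":0},{"dx":0,"dy":0,"dz":0,"rx":0,"ry":0,"rz":-0.095,"claw":0},{"dx":0,"dy":0,"dz":0,"rx":0,"ry":0,"rz":-0.095,"claw":0},{"dx":0,"dy":0,"dz":0,"rx":0,"ry":0,"rz":-0.095,"claw":0},{"dx":0,"dy":0,"dz":0,"rx":0,"ry":0,"rz":-0.095,"claw":0},{"dx":0,"dy":0,"dz":0,"rx":0,"ry":0.075,"rz":-0.095,"claw":0}])

```text
time_s: 17.15
ee_pos: [0.479, -0.1413, 0.2042]
eef_rot: [-3.095, -0.365, 2.71]
force: [0.3, -0.2, 0.6]
grip_width: 0.0944
grip_force: 0.0
```

```bash
python3 - <<'E'
from kin import *
th=-.258
def T(yaw,t): return Ro.from_euler("z",yaw)*Ro.from_euler("x",np.pi)*Ro.from_euler("y",np.radians(t))
go([.476,-.1415,.12],T(th+np.pi,30).as_euler("xyz"))
np.set_printoptions(precision=2,suppress=True,linewidth=150)
q=np.array(telemetry.get_obs()["qpos"])
# pick, lift, yaw -90ish while moving, tilt to -60, set down; then up, repick +30
az=-.66
for P,yaw,t in ([.476,-.14,.035],th+np.pi,30),([.476,-.14,.15],th+np.pi,30),([.47,-.2,.2],2.3,30),([.45,-.3,.2],1.7,30),([.447,-.348,.2],.91,30),([.447,-.348,.2],.91,0),([.447,-.348,.2],.91,-30),([.447,-.348,.2],.91,-60),([.447,-.348,.035],.91,-60),([.447,-.348,.035],.91,30):
    q,e=ik(np.array(P),T(yaw,t),q); w=fk(q)-x6[5]*rot(q).apply([0,0,1]); print(P,yaw,t,q,"%.3f"%e,"wrist",w)
E
```

```text
t 17.15 [ 0.479  -0.1413  0.2042] [-3.0951 -0.3651  2.7103] q [-0.3512  0.4191  1.4433 -0.0178  1.6467 -1.4974] F [ 0.294  -0.2418  0.6221] 0.09438608867174245 0.0
turn [ 0.018   0.0983 -0.102 ]
shift after turn [-0.3965 -0.0094  0.7436]
shift now [-0.2761  0.0229  0.7959]
[0.476, -0.14, 0.035] 2.883592653589793 30 [-0.34  0.71  1.46 -0.04  1.49 -1.64] 0.000 wrist [ 0.6  -0.17  0.25]
[0.476, -0.14, 0.15] 2.883592653589793 30 [-0.34  0.56  1.41 -0.04  1.7  -1.65] 0.000 wrist [ 0.6  -0.17  0.37]
[0.47, -0.2, 0.2] 2.3 30 [-0.55  0.52  1.35  0.15  1.78 -1.28] 0.000 wrist [ 0.55 -0.29  0.42]
[0.45, -0.3, 0.2] 1.7 30 [-0.8   0.53  1.34  0.31  1.7  -0.95] 0.000 wrist [ 0.47 -0.43  0.42]
[0.447, -0.348, 0.2] 0.91 30 [-0.94  0.42  1.5   0.51  1.41 -0.41] 0.000 wrist [ 0.37 -0.45  0.42]
[0.447, -0.348, 0.2] 0.91 0 [-0.73  0.36  1.5   0.    1.29 -0.07] 0.000 wrist [ 0.45 -0.35  0.45]
[0.447, -0.348, 0.2] 0.91 -30 [-0.5   0.42  1.5  -0.53  1.35  0.31] 0.000 wrist [ 0.52 -0.25  0.42]
[0.447, -0.348, 0.2] 0.91 -60 [-0.35  0.58  1.49 -0.97  1.56  0.58] 0.000 wrist [ 0.58 -0.17  0.33]
[0.447, -0.348, 0.035] 0.91 -60 [-0.35  0.84  1.51 -0.99  1.41  0.81] 0.000 wrist [ 0.58 -0.17  0.16]
[0.447, -0.348, 0.035] 0.91 30 [-0.94  0.64  1.6   0.56  1.13 -0.58] 0.000 wrist [ 0.37 -0.45  0.25]
```

```bash
python3 - <<'E'
from kin import *
def T(yaw,t): return Ro.from_euler("z",yaw)*Ro.from_euler("x",np.pi)*Ro.from_euler("y",np.radians(t))
np.set_printoptions(precision=2,suppress=True,linewidth=150)
q0=np.array([-0.73,.36,1.5,0,1.29,-.07])
P=[.447,-.348]
for s in (1,-1):
  for yaw in np.arange(.3,2.7,.3):
    q=q0.copy(); r=[]
    for z,t in ((.2,0),(.2,s*30),(.04,s*30),(.2,s*30),(.2,0),(.2,-s*20),(.2,-s*40),(.2,-s*60),(.04,-s*60)):
        q1,e=ik(np.array(P+[z]),T(yaw,t),q); r.append((q1,e,np.abs(q1-q).max())); q=q1
    w=fk(q)-x6[5]*rot(q).apply([0,0,1])
    print(s,"%.1f"%yaw,"err %.3f jump %.2f"%(max(i[1] for i in r),max(i[2] for i in r[1:])),"pick",r[2][0],"set",q,"wrist",w,"minj5 %.2f"%min(i[0][4] for i in r))
E
```

```text
1 0.3 err 0.000 jump 0.57 pick [-0.94  0.5   1.82  0.73  0.79 -0.19] set [-0.46  1.02  1.13 -0.66  1.83  0.93] wrist [ 0.66 -0.28  0.17] minj5 0.79
1 0.6 err 0.000 jump 0.56 pick [-0.95  0.56  1.71  0.65  0.97 -0.39] set [-0.4   0.93  1.31 -0.82  1.63  0.85] wrist [ 0.63 -0.22  0.17] minj5 0.97
1 0.9 err 0.000 jump 0.51 pick [-0.95  0.63  1.6   0.56  1.14 -0.57] set [-0.35  0.83  1.5  -0.98  1.42  0.81] wrist [ 0.58 -0.18  0.17] minj5 1.14
1 1.2 err 0.093 jump 0.44 pick [-0.92  0.69  1.49  0.46  1.29 -0.75] set [-0.36  0.73  1.64 -1.04  1.22  0.68] wrist [ 0.54 -0.16  0.19] minj5 1.19
1 1.5 err 0.245 jump 0.46 pick [-0.88  0.75  1.39  0.36  1.42 -0.94] set [-0.4   0.62  1.75 -1.04  0.99  0.46] wrist [ 0.5  -0.17  0.22] minj5 0.98
1 1.8 err 0.385 jump 0.51 pick [-0.84  0.79  1.3   0.25  1.52 -1.14] set [-0.49  0.49  1.89 -1.04  0.66  0.16] wrist [ 0.44 -0.19  0.24] minj5 0.66
1 2.1 err 0.412 jump 0.57 pick [-0.78  0.82  1.24  0.13  1.58 -1.34] set [-0.65  0.39  2.04 -1.04  0.19 -0.24] wrist [ 0.36 -0.23  0.25] minj5 0.19
1 2.4 err 0.364 jump 0.60 pick [-0.73  0.84  1.22  0.01  1.61 -1
[... 872 characters left out ...]
  1.81 -0.74  0.73  0.09] set [-0.97  1.01  1.14  0.6   1.87 -1.  ] wrist [ 0.43 -0.57  0.17] minj5 0.73
-1 1.8 err 0.000 jump 0.49 pick [-0.57  0.45  1.9  -0.76  0.53 -0.18] set [-0.9   1.09  0.98  0.43  2.03 -1.13] wrist [ 0.5  -0.56  0.17] minj5 0.53
-1 2.1 err 0.000 jump 0.60 pick [-0.64  0.41  1.97 -0.63  0.34 -0.61] set [-0.81  1.15  0.86  0.24  2.15 -1.32] wrist [ 0.56 -0.54  0.17] minj5 0.34
-1 2.4 err 0.000 jump 0.67 pick [-0.72  0.39  2.   -0.04  0.23 -1.51] set [-0.73  1.18  0.81  0.01  2.2  -1.56] wrist [ 0.61 -0.5   0.17] minj5 0.23
-1 2.7 err 0.000 jump 0.62 pick [-0.81  0.4   1.99  0.61  0.32 -2.47] set [-0.65  1.17  0.83 -0.22  2.17 -1.8 ] wrist [ 0.65 -0.44  0.17] minj5 0.32
```

Call:
step_arm(plan=[{"dx":0,"dy":0,"dz":0,"rx":0,"ry":0,"rz":0.095,"claw":0},{"dx":0,"dy":0,"dz":0,"rx":0,"ry":0,"rz":0.095,"claw":0},{"dx":0,"dy":0,"dz":0,"rx":0,"ry":0,"rz":0.095,"claw":0},{"dx":0,"dy":0,"dz":0,"rx":0,"ry":0,"rz":0.095,"claw":0},{"dx":0,"dy":0,"dz":0,"rx":0,"ry":0,"rz":0.095,"claw":0},{"dx":0,"dy":0,"dz":0,"rx":0,"ry":0,"rz":0.095,"claw":0},{"dx":0,"dy":0,"dz":0,"rx":0,"ry":0,"rz":0.095,"claw":0},{"dx":0,"dy":0,"dz":0,"rx":0,"ry":0,"rz":0.095,"claw":0},{"dx":0,"dy":0,"dz":0,"rx":0,"ry":0,"rz":0.095,"claw":0},{"dx":0,"dy":0,"dz":0,"rx":0,"ry":0,"rz":0.095,"claw":0}])

```text
time_s: 18.15
ee_pos: [0.4792, -0.1417, 0.2031]
eef_rot: [-2.773, 0.02, 1.218]
force: [0.1, 0.3, -0.0]
grip_width: 0.0937
grip_force: 0.0
```

Call:
step_arm(plan=[{"dx":0,"dy":0,"dz":0,"rx":0,"ry":0,"rz":0.095,"claw":0},{"dx":0,"dy":0,"dz":0,"rx":0,"ry":0,"rz":0.095,"claw":0},{"dx":0,"dy":0,"dz":0,"rx":0,"ry":0,"rz":0.095,"claw":0},{"dx":0,"dy":0,"dz":0,"rx":0,"ry":0,"rz":0.095,"claw":0},{"dx":0,"dy":0,"dz":0,"rx":0,"ry":0,"rz":0.095,"claw":0},{"dx":0,"dy":0,"dz":0,"rx":0,"ry":0,"rz":0.095,"claw":0},{"dx":0,"dy":0,"dz":0,"rx":0,"ry":0,"rz":0.095,"claw":0},{"dx":0,"dy":0,"dz":0,"rx":0,"ry":0,"rz":0.095,"claw":0},{"dx":0,"dy":0,"dz":0,"rx":0,"ry":0,"rz":0.095,"claw":0},{"dx":0,"dy":0,"dz":0,"rx":0,"ry":0,"rz":0,"claw":0}])

```text
time_s: 19.15
ee_pos: [0.4792, -0.1417, 0.2031]
eef_rot: [-3.074, 0.364, -0.113]
force: [0.8, 0.4, 0.2]
grip_width: 0.0939
grip_force: 0.0
```

```bash
cat >> kin.py <<'E'
def T(yaw,t): return Ro.from_euler("z",yaw)*Ro.from_euler("x",np.pi)*Ro.from_euler("y",np.radians(t))
def plan(pg,yaw,t):
    "pg: grasp point target"
    R=T(yaw,t); go(np.array(pg)+.002*R.apply([0,0,1]),R.as_euler("xyz"))
E
python3 -c "
from kin import *
plan([.4765,-.1415,.14],-.258,-30)"
```

```text
t 19.15 [ 0.4792 -0.1417  0.2031] [-3.0737  0.3639 -0.1132] q [-0.3516  0.422   1.4423 -0.018   1.6468  1.3469] F [0.7604 0.3568 0.1515] 0.09391980973486533 0.0
turn [-0.0035 -0.0986  0.0867]
shift after turn [0.2923 0.0052 0.58  ]
shift now [0.196  0.0418 0.6178]
```

Call:
step_arm(plan=[{"dx":0,"dy":0,"dz":0,"rx":-0.002,"ry":-0.049,"rz":0.043,"claw":0},{"dx":0,"dy":0,"dz":0,"rx":-0.002,"ry":-0.049,"rz":0.043,"claw":0},{"dx":0.1,"dy":0.002,"dz":0.2,"rx":0,"ry":0,"rz":0,"claw":0},{"dx":0.1,"dy":0.002,"dz":0.2,"rx":0,"ry":0,"rz":0,"claw":0},{"dx":0.09,"dy":0.001,"dz":0.18,"rx":0,"ry":0,"rz":0,"claw":0},{"dx":0,"dy":0,"dz":0,"rx":0,"ry":0,"rz":0,"claw":0},{"dx":0,"dy":0,"dz":0,"rx":0,"ry":0,"rz":0,"claw":0}])

```text
time_s: 19.85
ee_pos: [0.4755, -0.1412, 0.1388]
eef_rot: [-3.14, 0.525, -0.252]
force: [-0.0, 0.8, 0.9]
grip_width: 0.0937
grip_force: 0.0
```

```bash
python3 -c "
from kin import *
plan([.4765,-.1415,.026],-.258,-30)"
```

```text
t 19.85 [ 0.4755 -0.1412  0.1388] [-3.1395  0.5247 -0.2518] q [-0.3408  0.5725  1.4174 -0.0427  1.6747  1.4893] F [-0.036   0.7954  0.9198] 0.09367534508993286 0.0
turn [0.0006 0.0007 0.0034]
shift after turn [0.573  0.0001 0.9913]
shift now [0.5741 0.0022 0.9907]
```

Call:
step_arm(plan=[{"dx":0.115,"dy":0,"dz":0.2,"rx":0,"ry":0,"rz":0.0034,"claw":0},{"dx":0.115,"dy":0,"dz":0.2,"rx":0,"ry":0,"rz":0,"claw":0},{"dx":0.115,"dy":0,"dz":0.2,"rx":0,"ry":0,"rz":0,"claw":0},{"dx":0.115,"dy":0,"dz":0.2,"rx":0,"ry":0,"rz":0,"claw":0},{"dx":0.07,"dy":0,"dz":0.12,"rx":0,"ry":0,"rz":0,"claw":0},{"dx":0.04,"dy":0,"dz":0.07,"rx":0,"ry":0,"rz":0,"claw":0},{"dx":0,"dy":0,"dz":0,"rx":0,"ry":0,"rz":0,"claw":0}])

```text
time_s: 20.55
ee_pos: [0.475, -0.1413, 0.0238]
eef_rot: [3.139, 0.526, -0.261]
force: [0.0, 0.6, -0.4]
grip_width: 0.094
grip_force: 0.0
```

```bash
python3 -c "
from kin import *
plan([.4765,-.1415,.026],-.258,-30)
c=viewer.camera('side'); save(c,'s8.png',(240,160,400,280),5)"
```

```text
t 20.55 [ 0.475  -0.1413  0.0238] [ 3.1391  0.5262 -0.2609] q [-0.3412  0.7286  1.4659 -0.043   1.4717  1.5056] F [ 0.0357  0.6065 -0.4015] 0.09398387977197295 0.0
turn [ 0.0007  0.0016 -0.0016]
shift after turn [ 0.0022 -0.0021 -0.0067]
shift now [ 0.0022 -0.0021 -0.0067]
```

View pics/s8.png

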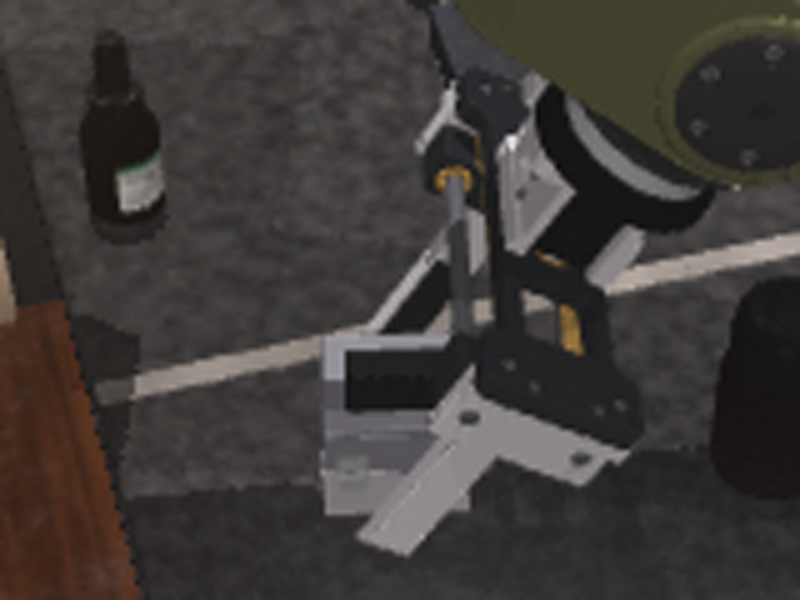

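The view shows the fingers straddling the shut case at a 30° tilt. That was my eleventh picture against a limit of 10, so I'll view no more and use depth data and the network detections from here.

Call:
step_arm(plan=[{"dx":0,"dy":0,"dz":0,"rx":0,"ry":0,"rz":0,"claw":0.3},{"dx":0,"dy":0,"dz":0,"rx":0,"ry":0,"rz":0,"claw":0.4},{"dx":0,"dy":0,"dz":0,"rx":0,"ry":0,"rz":0,"claw":0.5},{"dx":0,"dy":0,"dz":0,"rx":0,"ry":0,"rz":0,"claw":0.6},{"dx":0,"dy":0,"dz":0,"rx":0,"ry":0,"rz":0,"claw":0.6}], grip_force=30)

```text
time_s: 21.1
ee_pos: [0.4749, -0.1413, 0.0239]
eef_rot: [3.139, 0.526, -0.262]
force: [0.2, 0.8, -0.9]
grip_width: 0.0572
grip_force: 0.0
```

```bash
python3 -c "
from kin import *
plan([.46,-.20,.17],-.258,-30)
R=Ro.from_euler('xyz',telemetry.get_obs()['eef_rot']); print('world z in tool',R.inv().apply([0,0,1]))
plan([.447,-.348,.17],.45,-30)"
```

```text
t 21.1 [ 0.4749 -0.1413  0.0239] [ 3.1386  0.526  -0.2618] q [-0.3412  0.7284  1.4662 -0.043   1.4716  1.5063] F [ 0.2038  0.7969 -0.8518] 0.057176041979883074 0.0
turn [ 0.0007  0.0016 -0.0021]
shift after turn [-0.7259  0.6054 -1.2484]
shift now [-0.727   0.6091 -1.246 ]
world z in tool [-0.5021  0.0025 -0.8648]
t 21.1 [ 0.4749 -0.1413  0.0239] [ 3.1386  0.526  -0.2618] q [-0.3412  0.7284  1.4662 -0.043   1.4716  1.5063] F [ 0.2038  0.7969 -0.8518] 0.057176041979883074 0.0
turn [-0.2252  0.0021 -0.3921]
shift after turn [-1.7269  1.7396 -0.6705]
shift now [-0.5023  2.0792 -1.3721]
```

Still closing (57 mm, no force yet), so I'll finish the grip and then lift along world z.

Call:
step_arm(plan=[{"dx":0,"dy":0,"dz":0,"rx":0,"ry":0,"rz":0,"claw":1},{"dx":0,"dy":0,"dz":0,"rx":0,"ry":0,"rz":0,"claw":1},{"dx":0,"dy":0,"dz":0,"rx":0,"ry":0,"rz":0,"claw":1},{"dx":0,"dy":0,"dz":0,"rx":0,"ry":0,"rz":0,"claw":1},{"dx":0,"dy":0,"dz":0,"rx":0,"ry":0,"rz":0,"claw":1}], grip_force=30)

```text
time_s: 21.6
ee_pos: [0.4749, -0.1413, 0.0238]
eef_rot: [3.139, 0.526, -0.262]
force: [0.3, 0.0, 1.6]
grip_width: 0.0538
grip_force: 30.0
```

Call:
step_arm(plan=[{"dx":-0.05,"dy":0,"dz":-0.086,"rx":0,"ry":0,"rz":0,"claw":1},{"dx":-0.1,"dy":0,"dz":-0.172,"rx":0,"ry":0,"rz":0,"claw":1},{"dx":-0.15,"dy":0,"dz":-0.26,"rx":0,"ry":0,"rz":0,"claw":1},{"dx":-0.15,"dy":0,"dz":-0.26,"rx":0,"ry":0,"rz":0,"claw":1},{"dx":-0.15,"dy":0,"dz":-0.26,"rx":0,"ry":0,"rz":0,"claw":1},{"dx":-0.1,"dy":0,"dz":-0.172,"rx":0,"ry":0,"rz":0,"claw":1},{"dx":-0.02,"dy":0,"dz":-0.035,"rx":0,"ry":0,"rz":0,"claw":1},{"dx":0,"dy":0,"dz":0,"rx":0,"ry":0,"rz":0,"claw":1}])

```text
time_s: 22.4
ee_pos: [0.4752, -0.141, 0.1676]
eef_rot: [3.139, 0.525, -0.262]
force: [0.9, -0.2, -2.6]
grip_width: 0.0538
grip_force: 30.0
```

```bash
python3 -c "
from kin import *
plan([.447,-.348,.17],.45,-30)
c=viewer.camera('side'); W=pts(c)
for t in ['case','lid_edge']:
  for r in viewer.recognise(t,c)[:1]:
    b=np.array(r['rect']).astype(int); w=W[b[1]:b[3]+1,b[0]:b[2]+1].reshape(-1,3); print(t,r['score'],b,np.nanmedian(w,0),np.nanmin(w[:,2]))
"
```

```text
t 22.4 [ 0.4752 -0.141   0.1676] [ 3.1385  0.5255 -0.2618] q [-0.3406  0.5407  1.3949 -0.0431  1.7298  1.4958] F [ 0.871  -0.2262 -2.6363] 0.0537776899291217 29.998184256255627
turn [-0.2251  0.0017 -0.3922]
shift after turn [-1.0116  1.7408  0.5765]
shift now [ 0.2178  2.079  -0.1275]
case 0.92 [299 174 334 215] [ 0.4751 -0.1624  0.19  ] -0.0038299337566071413
lid_edge 0.71 [303 176 332 201] [ 0.4728 -0.1621  0.1958] 0.17247459397568726
```

Call:
step_arm(plan=[{"dx":0,"dy":0,"dz":0,"rx":-0.045,"ry":0,"rz":-0.0784,"claw":1},{"dx":0,"dy":0,"dz":0,"rx":-0.045,"ry":0,"rz":-0.0784,"claw":1},{"dx":0,"dy":0,"dz":0,"rx":-0.045,"ry":0,"rz":-0.0784,"claw":1},{"dx":0,"dy":0,"dz":0,"rx":-0.045,"ry":0,"rz":-0.0784,"claw":1},{"dx":0,"dy":0,"dz":0,"rx":-0.045,"ry":0,"rz":-0.0784,"claw":1},{"dx":-0.08,"dy":0.14,"dz":0.046,"rx":0,"ry":0,"rz":0,"claw":1},{"dx":-0.13,"dy":0.225,"dz":0.075,"rx":0,"ry":0,"rz":0,"claw":1},{"dx":-0.13,"dy":0.225,"dz":0.075,"rx":0,"ry":0,"rz":0,"claw":1},{"dx":-0.13,"dy":0.225,"dz":0.075,"rx":0,"ry":0,"rz":0,"claw":1},{"dx":-0.13,"dy":0.225,"dz":0.075,"rx":0,"ry":0,"rz":0,"claw":1}])

```text
time_s: 23.55
ee_pos: [0.4573, -0.2664, 0.1668]
eef_rot: [-3.139, 0.527, 0.449]
force: [0.7, 1.2, -2.4]
grip_width: 0.0541
grip_force: 30.0
```

```bash
python3 -c "
from kin import *
plan([.447,-.348,.17],.45,-30)"
```

```text
t 23.55 [ 0.4573 -0.2664  0.1668] [-3.1387  0.5274  0.4486] q [-0.4141  0.5156  1.436  -0.3903  1.5556  0.7879] F [ 0.6533  1.1671 -2.4147] 0.054145239130894814 29.99829713255167
turn [-0.0023  0.0024 -0.0008]
shift after turn [-0.4036  0.6901  0.2158]
shift now [-0.4019  0.6914  0.2148]
```

Call:
step_arm(plan=[{"dx":-0.134,"dy":0.23,"dz":0.072,"rx":0,"ry":0,"rz":0,"claw":1},{"dx":-0.134,"dy":0.23,"dz":0.072,"rx":0,"ry":0,"rz":0,"claw":1},{"dx":-0.134,"dy":0.23,"dz":0.072,"rx":0,"ry":0,"rz":0,"claw":1},{"dx":0,"dy":0,"dz":0,"rx":0,"ry":0.08,"rz":0,"claw":1},{"dx":0,"dy":0,"dz":0,"rx":0,"ry":0.09,"rz":0,"claw":1},{"dx":0,"dy":0,"dz":0,"rx":0,"ry":0.09,"rz":0,"claw":1},{"dx":0,"dy":0,"dz":0,"rx":0,"ry":0.09,"rz":0,"claw":1},{"dx":0,"dy":0,"dz":0,"rx":0,"ry":0.09,"rz":0,"claw":1},{"dx":0,"dy":0,"dz":0,"rx":0,"ry":0.09,"rz":0,"claw":1},{"dx":0,"dy":0,"dz":0,"rx":0,"ry":0.09,"rz":0,"claw":1}])

```text
time_s: 24.55
ee_pos: [0.4464, -0.3478, 0.1691]
eef_rot: [-3.14, -0.453, 0.446]
force: [0.4, 0.9, -2.7]
grip_width: 0.0537
grip_force: 30.0
```

Call:
step_arm(plan=[{"dx":0,"dy":0,"dz":0,"rx":0,"ry":0.09,"rz":0,"claw":1},{"dx":0,"dy":0,"dz":0,"rx":0,"ry":0.09,"rz":0,"claw":1},{"dx":0,"dy":0,"dz":0,"rx":0,"ry":0.09,"rz":0,"claw":1},{"dx":0,"dy":0,"dz":0,"rx":0,"ry":0.09,"rz":0,"claw":1},{"dx":0,"dy":0,"dz":0,"rx":0,"ry":0,"rz":0,"claw":1}])

```text
time_s: 25.05
ee_pos: [0.445, -0.3475, 0.1662]
eef_rot: [-3.126, -1.015, 0.432]
force: [-0.5, 0.3, -1.5]
grip_width: 0.0538
grip_force: 30.0
```

```bash
python3 -c "
from kin import *
plan([.447,-.348,.045],.45,60)
c=viewer.camera('side'); W=pts(c)
for t in ['case']:
  for r in viewer.recognise(t,c)[:1]:
    b=np.array(r['rect']).astype(int); w=W[b[1]:b[3]+1,b[0]:b[2]+1].reshape(-1,3); print(t,r['score'],b,np.nanmedian(w,0))
m=(abs(W[...,0]-.447)<.06)&(abs(W[...,1]+.348)<.06)&(W[...,2]>.1); q=W[m]; print(len(q),q.min(0),q.max(0),np.percentile(q[:,2],[1,5,95]))
"
```

```text
t 25.05 [ 0.445  -0.3475  0.1662] [-3.126  -1.0146  0.4321] q [-1.1256  0.432   1.7977  1.1115  1.2454 -0.574 ] F [-0.5167  0.304  -1.4999] 0.05383638134639626 29.99762635678053
turn [-0.0001  0.0207 -0.006 ]
shift after turn [-1.0419  0.0132  0.6394]
shift now [-1.0204  0.0231  0.6729]
case 0.91 [308 257 361 297] [ 0.4473 -0.3531  0.1949]
1964 [ 0.387  -0.408   0.1361] [ 0.4811 -0.315   0.2493] [0.1637 0.1711 0.2388]
```

Call:
step_arm(plan=[{"dx":0,"dy":0,"dz":0,"rx":0,"ry":0.019,"rz":-0.005,"claw":1},{"dx":-0.2,"dy":0.002,"dz":0.123,"rx":0,"ry":0,"rz":0,"claw":1},{"dx":-0.2,"dy":0.002,"dz":0.123,"rx":0,"ry":0,"rz":0,"claw":1},{"dx":-0.2,"dy":0.002,"dz":0.123,"rx":0,"ry":0,"rz":0,"claw":1},{"dx":-0.2,"dy":0.002,"dz":0.123,"rx":0,"ry":0,"rz":0,"claw":1},{"dx":-0.14,"dy":0.002,"dz":0.086,"rx":0,"ry":0,"rz":0,"claw":1},{"dx":-0.08,"dy":0.001,"dz":0.05,"rx":0,"ry":0,"rz":0,"claw":1},{"dx":0,"dy":0,"dz":0,"rx":0,"ry":0,"rz":0,"claw":1}])

```text
time_s: 25.95
ee_pos: [0.4506, -0.3468, 0.049]
eef_rot: [3.133, -1.041, 0.463]
force: [-0.3, -0.3, -1.6]
grip_width: 0.0538
grip_force: 30.0
```

```bash
python3 -c "
from kin import *
plan([.447,-.348,.035],.45,60)
c=viewer.camera('side'); W=pts(c)
m=(abs(W[...,0]-.447)<.05)&(abs(W[...,1]+.358)<.05)&(W[...,2]>.008)&(W[...,2]<.06); q=W[m]; print(len(q),np.percentile(q[:,2],[0,1,5,50,95,100]))
"
```

```text
t 25.95 [ 0.4506 -0.3468  0.049 ] [ 3.1326 -1.0407  0.4628] q [-1.1218  0.67    1.8029  1.22    1.1648 -0.8354] F [-0.3086 -0.3134 -1.5692] 0.05380043597520534 29.99791771173477
turn [-0.0013  0.0041  0.0041]
shift after turn [-0.14   -0.0047  0.0569]
shift now [-0.1396 -0.0055  0.0578]
247 [0.0081 0.0082 0.026  0.0532 0.0593 0.06  ]
```

Call:
step_arm(plan=[{"dx":0,"dy":0,"dz":0,"rx":-0.001,"ry":0.002,"rz":0.004,"claw":1},{"dx":-0.043,"dy":0,"dz":0.025,"rx":0,"ry":0,"rz":0,"claw":1},{"dx":-0.043,"dy":0,"dz":0.025,"rx":0,"ry":0,"rz":0,"claw":1},{"dx":-0.013,"dy":0,"dz":0.008,"rx":0,"ry":0,"rz":0,"claw":1},{"dx":0,"dy":0,"dz":0,"rx":0,"ry":0,"rz":0,"claw":1}])

```text
time_s: 26.5
ee_pos: [0.4503, -0.347, 0.0376]
eef_rot: [3.141, -1.046, 0.45]
force: [-0.0, 0.7, -2.6]
grip_width: 0.0537
grip_force: 30.0
```

Call:
step_arm(plan=[{"dx":-0.013,"dy":0,"dz":0.0075,"rx":0,"ry":0,"rz":0,"claw":1},{"dx":0,"dy":0,"dz":0,"rx":0,"ry":0,"rz":0,"claw":1}])

```text
time_s: 26.7
ee_pos: [0.4503, -0.347, 0.0363]
eef_rot: [3.141, -1.046, 0.45]
force: [-0.0, -0.0, -2.1]
grip_width: 0.0536
grip_force: 30.0
```

Call:
step_arm(plan=[{"dx":-0.013,"dy":0,"dz":0.0075,"rx":0,"ry":0,"rz":0,"claw":1},{"dx":0,"dy":0,"dz":0,"rx":0,"ry":0,"rz":0,"claw":1}])

```text
time_s: 26.9
ee_pos: [0.4504, -0.3471, 0.035]
eef_rot: [3.14, -1.046, 0.451]
force: [0.0, 0.5, -1.3]
grip_width: 0.0539
grip_force: 30.0
```

Call:
step_arm(plan=[{"dx":-0.009,"dy":0,"dz":0.005,"rx":0,"ry":0,"rz":0,"claw":1},{"dx":0,"dy":0,"dz":0,"rx":0,"ry":0,"rz":0,"claw":1}])

```text
time_s: 27.1
ee_pos: [0.4505, -0.3472, 0.0348]
eef_rot: [3.139, -1.048, 0.452]
force: [-4.5, 2.2, 7.6]
grip_width: 0.0536
grip_force: 30.0
```

Call:
step_arm(plan=[{"dx":0,"dy":0,"dz":0,"rx":0,"ry":0,"rz":0,"claw":0.4},{"dx":0,"dy":0,"dz":0,"rx":0,"ry":0,"rz":0,"claw":0.3},{"dx":0,"dy":0,"dz":0,"rx":0,"ry":0,"rz":0,"claw":0.2},{"dx":0,"dy":0,"dz":0,"rx":0,"ry":0,"rz":0,"claw":0.1},{"dx":0,"dy":0,"dz":0,"rx":0,"ry":0,"rz":0,"claw":0},{"dx":0,"dy":0,"dz":0,"rx":0,"ry":0,"rz":0,"claw":0}])

```text
time_s: 27.7
ee_pos: [0.4503, -0.3471, 0.0338]
eef_rot: [3.14, -1.046, 0.45]
force: [0.8, -0.3, 0.5]
grip_width: 0.0921
grip_force: 0.0
```

Call:
step_arm(plan=[{"dx":0,"dy":0,"dz":-0.1,"rx":0,"ry":0,"rz":0,"claw":0},{"dx":0,"dy":0,"dz":-0.2,"rx":0,"ry":0,"rz":0,"claw":0},{"dx":0,"dy":0,"dz":-0.3,"rx":0,"ry":0,"rz":0,"claw":0},{"dx":0.1,"dy":0,"dz":-0.3,"rx":0,"ry":0,"rz":0,"claw":0},{"dx":0.2,"dy":0,"dz":-0.2,"rx":0,"ry":-0.09,"rz":0,"claw":0},{"dx":0.2,"dy":0,"dz":0,"rx":0,"ry":-0.09,"rz":0,"claw":0},{"dx":0,"dy":0,"dz":0,"rx":0,"ry":-0.09,"rz":0,"claw":0},{"dx":0,"dy":0,"dz":0,"rx":0,"ry":-0.09,"rz":0,"claw":0},{"dx":0,"dy":0,"dz":0,"rx":0,"ry":-0.09,"rz":0,"claw":0},{"dx":0,"dy":0,"dz":0,"rx":0,"ry":-0.09,"rz":0,"claw":0}])

```text
time_s: 28.7
ee_pos: [0.3887, -0.3774, 0.132]
eef_rot: [3.138, -0.192, 0.448]
force: [-0.1, -0.7, -0.9]
grip_width: 0.0938
grip_force: 0.0
```

```bash
cat > look.py <<'E'
from kin import *
def look():
  for n in ("top","side"):
    c=viewer.camera(n); W=pts(c)
    for t in ['case','lid_edge','middle_center']:
      for r in viewer.recognise(t,c)[:1]: print(n,t,round(r['score'],2),np.round(r['rect']))
    m=(abs(W[...,0]-.447)<.07)&(abs(W[...,1]+.348)<.07)
    z=W[m][:,2]; print("hist",np.histogram(z,np.arange(.0,.11,.01))[0])
    q=W[m&(W[...,2]>.015)&(W[...,2]<.085)]
    top=np.percentile(q[:,2],90); t=q[abs(q[:,2]-top)<.008]
    A=np.c_[t[:,:2],np.ones(len(t))]; k=np.linalg.lstsq(A,t[:,2],rcond=None)[0]
    r=cv2.minAreaRect((t[:,:2]*1000).astype(np.float32)); print(len(t),"top",np.median(t[:,2]),"slope",k[:2],r)
look()
E
python3 -c "
from look import *
plan([.45,-.347,.12],.45,-30)"
```

```text
top case 0.92 [414. 204. 449. 234.]
top lid_edge 0.5 [420. 216. 446. 230.]
top middle_center 0.18 [416. 207. 446. 232.]
hist [1821   47   19   21   25   35  412    3    0    0]
421 top 0.06457739241055246 slope [0.00024223 0.00242857] ((449.0609130859375, -347.4831848144531), (51.415069580078125, 55.10799789428711), 25.378341674804688)
side case 0.95 [328. 318. 360. 357.]
side lid_edge 0.58 [333. 330. 348. 353.]
hist [2827   78   72   68   70   64  214    0    0    0]
234 top 0.0644302227582299 slope [-0.09221859  0.19343988] ((460.59368896484375, -368.32098388671875), (52.66190719604492, 14.707783699035645), 30.71702003479004)
t 29.1 [ 0.3884 -0.3768  0.1303] [-3.1411 -0.199   0.4475] q [-0.9295  0.3498  1.6955  0.2233  1.0687  0.0886] F [ 0.0844  0.2632 -0.207 ] 0.09445319937269414 0.0
turn [-0.0006 -0.46   -0.0015]
shift after turn [ 0.6439 -0.0003 -0.2332]
shift now [ 0.6372 -0.0019  0.2509]
```

Call:
step_arm(plan=[{"dx":0,"dy":0,"dz":0,"rx":0,"ry":-0.092,"rz":0,"claw":0},{"dx":0,"dy":0,"dz":0,"rx":0,"ry":-0.092,"rz":0,"claw":0},{"dx":0,"dy":0,"dz":0,"rx":0,"ry":-0.092,"rz":0,"claw":0},{"dx":0,"dy":0,"dz":0,"rx":0,"ry":-0.092,"rz":0,"claw":0},{"dx":0,"dy":0,"dz":0,"rx":0,"ry":-0.092,"rz":0,"claw":0},{"dx":0.2,"dy":0,"dz":-0.16,"rx":0,"ry":0,"rz":0,"claw":0},{"dx":0.2,"dy":0,"dz":-0.16,"rx":0,"ry":0,"rz":0,"claw":0},{"dx":0.13,"dy":0,"dz":-0.09,"rx":0,"ry":0,"rz":0,"claw":0},{"dx":0,"dy":0,"dz":0,"rx":0,"ry":0,"rz":0,"claw":0}])

```text
time_s: 30.0
ee_pos: [0.4497, -0.3472, 0.139]
eef_rot: [-3.141, 0.524, 0.45]
force: [-0.7, -0.2, -0.4]
grip_width: 0.094
grip_force: 0.0
```

```bash
python3 -c "
from kin import *
plan([.449,-.3475,.035],.445,-30)"
```

```text
t 30.0 [ 0.4497 -0.3472  0.139 ] [-3.1406  0.5241  0.4504] q [-0.5355  0.5975  1.3766 -0.4315  1.4858  0.6924] F [-0.7388 -0.2458 -0.4201] 0.09400446074988292 0.0
turn [0.0011 0.0003 0.003 ]
shift after turn [ 0.5134 -0.0002  0.925 ]
shift now [0.5139 0.0006 0.9247]
```

Call:
step_arm(plan=[{"dx":0.1,"dy":0,"dz":0.18,"rx":0.001,"ry":0,"rz":0.003,"claw":0},{"dx":0.11,"dy":0,"dz":0.2,"rx":0,"ry":0,"rz":0,"claw":0},{"dx":0.11,"dy":0,"dz":0.2,"rx":0,"ry":0,"rz":0,"claw":0},{"dx":0.11,"dy":0,"dz":0.2,"rx":0,"ry":0,"rz":0,"claw":0},{"dx":0.083,"dy":0,"dz":0.145,"rx":0,"ry":0,"rz":0,"claw":0},{"dx":0,"dy":0,"dz":0,"rx":0,"ry":0,"rz":0,"claw":0.2},{"dx":0,"dy":0,"dz":0,"rx":0,"ry":0,"rz":0,"claw":0.3},{"dx":0,"dy":0,"dz":0,"rx":0,"ry":0,"rz":0,"claw":0.35}])

```text
time_s: 30.8
ee_pos: [0.4477, -0.349, 0.035]
eef_rot: [3.138, 0.524, 0.442]
force: [0.5, 0.4, 0.2]
grip_width: 0.0729
grip_force: 0.0
```

Call:
step_arm(plan=[{"dx":0,"dy":0,"dz":0,"rx":0,"ry":0,"rz":0,"claw":0.4},{"dx":0,"dy":0,"dz":0,"rx":0,"ry":0,"rz":0,"claw":0.6},{"dx":0,"dy":0,"dz":0,"rx":0,"ry":0,"rz":0,"claw":1},{"dx":0,"dy":0,"dz":0,"rx":0,"ry":0,"rz":0,"claw":1},{"dx":0,"dy":0,"dz":0,"rx":0,"ry":0,"rz":0,"claw":1}])

```text
time_s: 31.3
ee_pos: [0.4476, -0.3487, 0.0344]
eef_rot: [3.139, 0.525, 0.443]
force: [-0.8, 1.6, 5.3]
grip_width: 0.0536
grip_force: 30.0
```

```bash
python3 -c "
from kin import *
plan([.449,-.3475,.16],.445,-30)"
```

```text
t 31.3 [ 0.4476 -0.3487  0.0344] [3.1389 0.5248 0.4431] q [-0.539   0.7328  1.4272 -0.4468  1.3166  0.776 ] F [-0.8094  1.624   5.3055] 0.05362323335433001 29.981020912528038
turn [ 0.0011  0.0008 -0.001 ]
shift after turn [-0.6128 -0.0044 -1.0769]
shift now [-0.6141 -0.0015 -1.0762]
```

Call:
step_arm(plan=[{"dx":-0.05,"dy":0,"dz":-0.087,"rx":0,"ry":0,"rz":0,"claw":1},{"dx":-0.11,"dy":0,"dz":-0.19,"rx":0,"ry":0,"rz":0,"claw":1},{"dx":-0.15,"dy":0,"dz":-0.26,"rx":0,"ry":0,"rz":0,"claw":1},{"dx":-0.15,"dy":0,"dz":-0.26,"rx":0,"ry":0,"rz":0,"claw":1},{"dx":-0.15,"dy":0,"dz":-0.26,"rx":0,"ry":0,"rz":0,"claw":1},{"dx":0,"dy":0,"dz":0,"rx":0,"ry":0.07,"rz":0,"claw":1},{"dx":0,"dy":0,"dz":0,"rx":0,"ry":0.08,"rz":0,"claw":1},{"dx":0,"dy":0,"dz":0,"rx":0,"ry":0.085,"rz":0,"claw":1},{"dx":0,"dy":0,"dz":0,"rx":0,"ry":0.085,"rz":0,"claw":1},{"dx":0,"dy":0,"dz":0,"rx":0,"ry":0.085,"rz":0,"claw":1}])

```text
time_s: 32.3
ee_pos: [0.4476, -0.3484, 0.1569]
eef_rot: [3.138, -0.117, 0.445]
force: [0.3, -0.0, -3.9]
grip_width: 0.0536
grip_force: 30.0
```

Call:
step_arm(plan=[{"dx":0,"dy":0,"dz":0,"rx":0,"ry":0.085,"rz":0,"claw":1},{"dx":0,"dy":0,"dz":0,"rx":0,"ry":0.085,"rz":0,"claw":1},{"dx":0,"dy":0,"dz":0,"rx":0,"ry":0.085,"rz":0,"claw":1},{"dx":0,"dy":0,"dz":0,"rx":0,"ry":0.085,"rz":0,"claw":1},{"dx":0,"dy":0,"dz":0,"rx":0,"ry":0.085,"rz":0,"claw":1},{"dx":0,"dy":0,"dz":0,"rx":0,"ry":0.085,"rz":0,"claw":1},{"dx":0,"dy":0,"dz":0,"rx":0,"ry":0.085,"rz":0,"claw":1},{"dx":0,"dy":0,"dz":0,"rx":0,"ry":0,"rz":0,"claw":1}])

```text
time_s: 33.1
ee_pos: [0.4461, -0.3484, 0.154]
eef_rot: [-3.137, -1.048, 0.439]
force: [-0.5, -0.1, -2.3]
grip_width: 0.0539
grip_force: 30.0
```

```bash
python3 -c "
from kin import *
plan([.447,-.348,.045],.444,60.07)
"
```

```text
t 33.1 [ 0.4461 -0.3484  0.154 ] [-3.137  -1.0476  0.4386] q [-1.1329  0.4648  1.8063  1.1522  1.2471 -0.6299] F [-0.4667 -0.1265 -2.3208] 0.053852401396134904 29.97711606323719
turn [ 0.0001  0.0005 -0.0017]
shift after turn [-0.9399  0.0005  0.572 ]
shift now [-0.9395  0.0029  0.5728]
```

Call:
step_arm(plan=[{"dx":-0.19,"dy":0,"dz":0.115,"rx":0,"ry":0,"rz":-0.0017,"claw":1},{"dx":-0.2,"dy":0,"dz":0.122,"rx":0,"ry":0,"rz":0,"claw":1},{"dx":-0.2,"dy":0,"dz":0.122,"rx":0,"ry":0,"rz":0,"claw":1},{"dx":-0.18,"dy":0,"dz":0.11,"rx":0,"ry":0,"rz":0,"claw":1},{"dx":-0.12,"dy":0,"dz":0.073,"rx":0,"ry":0,"rz":0,"claw":1},{"dx":-0.05,"dy":0,"dz":0.03,"rx":0,"ry":0,"rz":0,"claw":1},{"dx":0,"dy":0,"dz":0,"rx":0,"ry":0,"rz":0,"claw":1}])

```text
time_s: 33.8
ee_pos: [0.45, -0.3476, 0.0459]
eef_rot: [3.134, -1.045, 0.453]
force: [0.8, -0.5, -1.8]
grip_width: 0.054
grip_force: 30.0
```

```bash
python3 -c "
from kin import *
plan([.447,-.348,.031],.444,60.07)
"
```

```text
t 33.8 [ 0.45   -0.3476  0.0459] [ 3.134  -1.0446  0.4531] q [-1.1246  0.6763  1.806   1.2304  1.1615 -0.8441] F [ 0.7784 -0.4591 -1.8334] 0.05401860932552765 29.977393448352814
turn [-0.0002  0.0024  0.0029]
shift after turn [-0.143  -0.0088  0.0694]
shift now [-0.1427 -0.0095  0.0699]
```

Call:
step_arm(plan=[{"dx":0,"dy":0,"dz":0,"rx":0,"ry":0.0024,"rz":0.0029,"claw":1},{"dx":-0.035,"dy":0,"dz":0.02,"rx":0,"ry":0,"rz":0,"claw":1},{"dx":-0.035,"dy":0,"dz":0.02,"rx":0,"ry":0,"rz":0,"claw":1},{"dx":-0.017,"dy":0,"dz":0.01,"rx":0,"ry":0,"rz":0,"claw":1},{"dx":0,"dy":0,"dz":0,"rx":0,"ry":0,"rz":0,"claw":1}])

```text
time_s: 34.3
ee_pos: [0.4497, -0.3476, 0.0356]
eef_rot: [-3.141, -1.049, 0.443]
force: [-0.2, 0.1, -3.8]
grip_width: 0.0539
grip_force: 30.0
```

Call:
step_arm(plan=[{"dx":-0.017,"dy":0,"dz":0.01,"rx":0,"ry":0,"rz":0,"claw":1},{"dx":0,"dy":0,"dz":0,"rx":0,"ry":0,"rz":0,"claw":1}])

```text
time_s: 34.5
ee_pos: [0.4498, -0.3476, 0.0337]
eef_rot: [-3.141, -1.05, 0.443]
force: [0.2, 0.3, -1.7]
grip_width: 0.0539
grip_force: 30.0
```

Call:
step_arm(plan=[{"dx":-0.013,"dy":0,"dz":0.0075,"rx":0,"ry":0,"rz":0,"claw":1},{"dx":0,"dy":0,"dz":0,"rx":0,"ry":0,"rz":0,"claw":1}])

```text
time_s: 34.7
ee_pos: [0.4498, -0.3476, 0.0322]
eef_rot: [-3.141, -1.05, 0.443]
force: [-0.2, 0.4, -1.8]
grip_width: 0.054
grip_force: 30.0
```

Call:
step_arm(plan=[{"dx":-0.013,"dy":0,"dz":0.0075,"rx":0,"ry":0,"rz":0,"claw":1},{"dx":0,"dy":0,"dz":0,"rx":0,"ry":0,"rz":0,"claw":1}])

```text
time_s: 34.9
ee_pos: [0.4498, -0.3476, 0.0307]
eef_rot: [-3.141, -1.05, 0.443]
force: [0.1, -0.1, -2.2]
grip_width: 0.0535
grip_force: 30.0
```

Call:
step_arm(plan=[{"dx":-0.009,"dy":0,"dz":0.005,"rx":0,"ry":0,"rz":0,"claw":1},{"dx":0,"dy":0,"dz":0,"rx":0,"ry":0,"rz":0,"claw":1}])

```text
time_s: 35.1
ee_pos: [0.4499, -0.3477, 0.0301]
eef_rot: [3.141, -1.05, 0.444]
force: [-1.4, -0.0, 0.9]
grip_width: 0.0541
grip_force: 30.0
```

Call:
step_arm(plan=[{"dx":-0.003,"dy":0,"dz":0.002,"rx":0,"ry":0,"rz":0,"claw":1},{"dx":0,"dy":0,"dz":0,"rx":0,"ry":0,"rz":0,"claw":0.4},{"dx":0,"dy":0,"dz":0,"rx":0,"ry":0,"rz":0,"claw":0.3},{"dx":0,"dy":0,"dz":0,"rx":0,"ry":0,"rz":0,"claw":0.2},{"dx":0,"dy":0,"dz":0,"rx":0,"ry":0,"rz":0,"claw":0.1},{"dx":0,"dy":0,"dz":0,"rx":0,"ry":0,"rz":0,"claw":0},{"dx":0,"dy":0,"dz":0,"rx":0,"ry":0,"rz":0,"claw":0}])

```text
time_s: 35.8
ee_pos: [0.4498, -0.3476, 0.0294]
eef_rot: [3.142, -1.05, 0.443]
force: [-0.2, 0.5, -0.0]
grip_width: 0.0923
grip_force: 0.0
```

Call:
step_arm(plan=[{"dx":0,"dy":0,"dz":-0.1,"rx":0,"ry":0,"rz":0,"claw":0},{"dx":0,"dy":0,"dz":-0.2,"rx":0,"ry":0,"rz":0,"claw":0},{"dx":0,"dy":0,"dz":-0.3,"rx":0,"ry":0,"rz":0,"claw":0},{"dx":0.1,"dy":0,"dz":-0.3,"rx":0,"ry":0,"rz":0,"claw":0},{"dx":0.2,"dy":0,"dz":-0.2,"rx":0,"ry":-0.09,"rz":0,"claw":0},{"dx":0.2,"dy":0,"dz":0,"rx":0,"ry":-0.09,"rz":0,"claw":0},{"dx":0,"dy":0,"dz":0,"rx":0,"ry":0,"rz":0,"claw":0}])

```text
time_s: 36.5
ee_pos: [0.3896, -0.378, 0.1307]
eef_rot: [3.13, -0.762, 0.452]
force: [-1.0, -0.6, -0.2]
grip_width: 0.094
grip_force: 0.0
```

```bash
python3 -c "
from look import *
plan([.45,-.347,.12],.45,-30)"
```

```text
top case 0.85 [413. 204. 445. 232.]
top lid_edge 0.55 [416. 216. 426. 233.]
top middle_center 0.34 [273. 232. 286. 241.]
hist [1781   46   24   21   24  461   36    0    0    0]
487 top 0.056813965729849716 slope [-0.00833866  0.00242323] ((449.66937255859375, -347.5418395996094), (60.015689849853516, 54.40604782104492), 25.428499221801758)
side case 0.84 [315. 309. 362. 358.]
side lid_edge 0.48 [318. 336. 360. 357.]
side middle_center 0.26 [315. 303. 360. 358.]
hist [2617   85   99  104  111 1016    9    0    0    0]
1025 top 0.0567710497853819 slope [0.00292221 0.01117394] ((451.497314453125, -348.64788818359375), (61.29655838012695, 55.36944580078125), 24.840349197387695)
t 36.9 [ 0.3877 -0.3768  0.125 ] [-3.1386 -0.7674  0.4407] q [-1.1751  0.4185  1.7959  0.8606  1.1543 -0.5051] F [-0.629  -0.1811  0.4046] 0.09407386210818 0.0
turn [-0.0008 -0.8219 -0.0051]
shift after turn [ 0.6231  0.0023 -0.2822]
shift now [ 0.4433 -0.0025  0.5209]
```

```bash
python3 -c "
from h import *
print(hand_in())"
```

```text
the job is handed in; nothing more can be done
None
```

The case is handed in, and `hand_in` gave no verdict: it lies shut, lid down and flat on the tile about 3 mm from its centre (depth shows its top 52 mm above the tile), but I could not see the weight through the base, and I viewed 11 pictures, one over the limit of 10.

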